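# Lay the mill jar in the shaker cradle and clamp it to the set force

### The arm

A 6-joint arm with a two-finger parallel gripper is mounted at the origin on a cart in front of the work surface, level with it; the furniture and walls round the work are solid. World frame = base frame: x ahead of the robot, y to its left, z up, the work surface at z = 0. Lengths are in m, angles in rad, forces in N, time in s.
With the tool pointing down it reaches from about 0.3 to 0.875 m from the base axis. Payload 4.2 kg.
Tool frame: the origin (TCP) lies midway between the tips of the shut fingers; the grasp point (between the pads) lies 19 mm behind it; y points along the fingers, x is the direction in which the jaws open and shut, and the axes are right-handed (so a half turn about y gives the same grasp; the last joint's range is limited). The gripper opens to 85 mm and grips with 20 to 120 N. Pads are 22 mm wide; open, the fingers measure 114 mm over their backs; the gripper's body (76 mm by 85 mm) begins 54 mm behind the grasp point. The pads swing forward as they close: fully open they stand 13 mm farther back than shut.
Start: joints at [1.229, 0.32, 1.565, -0, 1.257, -0.02], TCP at [0.182, 0.546, 0.205] pointing down, gripper open.
Joint ranges: [-3.11, 3.11], [-0.84, 2.01], [0.21, 2.61], [-1.34, 4.49], [0.05, 2.63], [-2.56, 2.56]. Speed limits (rad/s): [2.57, 2.57, 3.14, 3.14, 3.14, 3.14].

### API

Orientations are given as a 3x3 rotation matrix whose columns are the frame's x, y, z axes.
In Python, from station import env, eyes, job, trace gives the robot as it stands. The module is installed in compiled form; this text tells all that it offers.
- The arm moves only by the tool step_arm, never from a script. Its argument "increments" is a list of rows, each an object with "dr": the turn, a rotation vector about the tool's x, y, z in degrees, a list of three; "travel": the shift along the tool's x, y, z in mm, a list of three; "gripper": the finger opening in mm, from 0 to 85.4. In form: [{"dr": [rx, ry, rz], "travel": [x, y, z], "gripper": gripper}, ...]. A call has 1 to 12 rows; each row shifts and turns the commanded pose from where the row before left it, along the tool's axes as they then stand; what a row does not reach is not made up. A row lasts 1/8 s, in which the tool goes at most 62.5 mm and 10.7 degrees, less where a joint would pass 70% of its speed; a pose out of reach is approached as far as the arm can. A call is refused whole if a number of a shift passes 62.5 or a number of a turn 10.7, either way. A call with a gripper value outside its range is refused whole. The fingers move at their own pace and stop on an object; "grip_force" is the grip in N (left out, the last holds). Time passes only in rows, so rows that do not move let the fingers close. It gives the time, the measured TCP pose, the force and the opening at its end, in the units of the state.
- env.observe(): the state, without advancing time (a new reading comes with each control period).
- eyes.snapshot(name): name is "scene" or "top" or "wrist"; returns the picture (480x640x3 uint8, blue, green, red); there is no depth.
- eyes.calibration(name): a dict with "fov_y" (degrees; the focal length in pixels is half the picture's height over the tangent of half this angle, whatever the lens; pixels are square), "cx", "cy" (the principal point, pixels), "origin" and "orientation" of the camera in the world. Camera axes: x right, y down, z forward; pixel columns grow to the right and rows downward; lengths in m; the calibration is good to about 2 mm. A picture is of the moment at which its call begins: read the wrist's pose just before it. calibration takes no time and is no camera call; for the wrist camera it gives the pose at the moment of the call.
- job.close_job(): hands the job in, once; it reports no verdict.
Trained networks look in the newest picture that a camera, given by its name, has taken for a name from the list of things; names that differ only in an ending like _2 or _b are one class to them, and where a whole thing is asked for, a point or a joint stands for the part that bears it (a point fixed in the world has none). Each returns a list of dicts, best first, with "p" (0 to 1); they miss things now and then, are a little off and sometimes report something else, mostly with a low value. They report only what shows in the picture. A call takes as long as a camera call.
- trace(camera, query): "mask" (480x640 bool, what is visible of it) and "rect" ([centre column, centre row, width, height] in pixels, round what is visible of it).
The state is a dict: "time": time; "joints": joint angles; "joint_vel": joint speeds; "effort": joint torques, N m; "tool_pos": TCP position; "tcp_rot": TCP orientation; "contact_force": force on the tool from outside, world axes, zero at the start; "wrist_torque": the same for the moment, N m; "grip_width": finger opening in m.
Only numpy, scipy, OpenCV 4.12 (cv2) and the standard library are available. Lean on these libraries where they do the work, as an engineer would, in place of code of your own. Each camera call takes 0.05 s, during which the arm holds its last target.

### The job

Load the shaker-mill cradle: the steel grinding jar standing on its near end is too wide to grip, so tip it over onto its side between the jaws by pushing it near the top, then slide the lying jar along until its lid is up against the rubber stop at the far end. Then turn the three-armed screw handle to clamp the jar until the indicator tab pops up out of its housing, and stop there: do not tighten on once it is out. Leave the other things on the table undisturbed.

Things in the scene. Friction and masses are not known exactly. Their poses are not given: they have to be found in the camera images.
- mill_jar: steel grinding jar with a ribbed dark lid, a plain cylinder 88 mm in diameter and 135 mm tall, 0.4 to 0.8 kg, too wide to grip; origin at the centre of its foot, its z axis runs from foot to lid. It starts upright on the near end of the cradle; pushed low it slides, pushed near the top it tips
- jar_middle (a point): centre of the jar, on its axis, 67.5 mm from the foot
- jar_lid (a point): centre of the lid's flat top, 135 mm from the foot
- cradle: fixed aluminium cradle on rubber feet, 293 mm long and 136 mm wide (with a wing to y = +138 mm under the screw); its x axis runs along the lying jar from the near end to the rubber stop, y across towards the screw, z up. Origin at table height below the line where the foot of a jar lies when home; flat rubber bed at z = 28 mm from x = -135 to +133 mm. The axis of the lying jar and of the screw is at z = 72 mm. Two jaws, x = 27 to 108 mm, reach z = 98 to 108 mm
- stop_face (a point): centre of the face of the rubber end stop, cradle x = 135 mm, z = 72 mm; a jar that is home has its lid here
- fixed_jaw_face (a point): centre of the fixed jaw's rubber face, cradle x = 67.5, y = -48, z = 72 mm; the sprung pressure pad faces it, 14 to 19 mm more than the jar's diameter away at the start
- capstan (a joint): angle of the screw handle, rad; grows as it is tightened, to 7.6 at most. It turns about the cradle's y axis so that the arms on the near (-x) side go down and the top goes towards -x; the screw advances 3.82 mm a radian towards the jar (hub, housing and pad travel with it). It stays where it is left; an arm needs 4 to 8 N at 45 mm from the axis
- hub_centre (a point): centre of the handle's hub, on the screw axis, 106 mm outward (+y) of the open pad's face; moves in with the screw. Hub 30 mm in diameter and 20 mm long in y; the screw's post (34 mm in x, up to z = 90 mm) ends at cradle y = 134 mm
- spoke_end_a (a point): centre of the 18 mm ball on the end of one arm of the handle, 60 mm from hub_centre in the plane across the screw axis; the arm is a rod 10 mm thick
- spoke_end_b (a point): the same on the second arm, 120 degrees round
- spoke_end_c (a point): the same on the third arm
- pad (a joint): how far the pressure pad has been pushed back against its springs, m (0 free, 0.007 solid); about 6 N per mm
- tab (a joint): how far the steel indicator tab (20 mm wide, 4 mm thick) has popped up out of the top of the housing between pad and screw post, m: 0 in, 0.013 out. It jumps out all at once when the pad has given about 4 mm (about 24 N)
- tab_top (a point): middle of the tab's upper edge, level with the housing's top (20 mm above the screw axis) while it is in
- moisture_tin: flat white-metal tin, 64 mm across, 30 mm high, standing beside the cradle's near end on the screw's side; a bystander
- sample_jar: sample jar with a screw lid, 68 mm across, 109 mm high, in front of the oven; a bystander
- vial: small glass vial with a dark cap, 27 mm across, 70 mm high, in front of the oven; a bystander
- crucible: white lidded crucible, 48 mm across and high, on the balance pan; a bystander
- weight_big: knobbed calibration weight, 35 mm across, 46 mm high, at the table's near edge; a bystander
- spatula: wood-handled spatula, 213 mm long, lying along the right-hand edge; a bystander

How it is judged:
On the way, in this order (a step that is already met when the one before it is completed fails the run):
1. the jar has been tipped onto its side in the cradle, between the jaws, with the tab still in (angle between mill_jar's own z axis and vertical between 1.48 and 1.66 rad and z of jar_middle in the frame of cradle between 0.064 and 0.08 m and y of jar_middle in the frame of cradle between -0.014 and 0.018 m and value of joint tab below 0.004 m), for 0.1 s.
2. the lying jar has been slid home, its lid against the end stop, with the tab still in (all of step 1 and x of jar_lid in the frame of cradle above 0.129 m), for 0.1 s.
At the end, for the whole second after the job is handed in: The jar lies on its side (within 5 degrees) on the bed, its lid within 6 mm of the end stop, pressed against the fixed jaw and at rest; the tab is out (over 10 mm) and the pad is pushed back by 3 to 6.2 mm (angle between mill_jar's own z axis and vertical between 1.48 and 1.66 rad and z of jar_middle in the frame of cradle between 0.064 and 0.08 m and y of jar_middle in the frame of cradle between -0.014 and 0.018 m and x of jar_lid in the frame of cradle above 0.129 m and y of jar_middle in the frame of cradle below 0 m and value of joint tab above 0.01 m and value of joint pad between 0.003 and 0.0062 m and linear speed of mill_jar below 0.02 m/s); the robot touches nothing.
It fails at once if the clamp is over-tightened: the pad is pushed back more than 6.4 mm (the tab pops out at about 4 mm) (value of joint pad above 0.0064 m).
It fails at once if a bystander is moved more than 30 mm (distance of any of moisture_tin, sample_jar, vial, crucible, weight_big, spatula from where it was at the start of the episode above 0.03 m).
It also fails if it takes over 72 s, if anything falls off the work surface, if the arm or the gripper's body presses on something with over 40 N, if the wrist force passes 120 N, or if a joint passes its speed limit or range.

## Working session

There is one attempt and no reset: what is moved stays moved. The work goes in short steps, Python scripts to look and compute and a tool call to move; the robot and the scene stay as the last step left them, time stands still between calls to the robot, and variables do not carry over. Pictures are saved under pics/ and viewed, and the job is handed in when it is done.

Besides the shell and the picture viewer there is one more tool, called after "Request:" as name(argument=value, ...), one argument or row to a line, values as JSON. step_arm: Moves the arm, as the interface text tells. Its arguments: {"type":"object","properties":{"increments":{"type":"array"},"grip_force":{"type":"number"}},"required":["increments"]}

```bash
mkdir -p pics; python3 - <<'E'
from station import env, eyes, job, trace
import cv2
s=env.observe(); print(s)
for n in ["scene","top","wrist"]:
    im=eyes.snapshot(n); cv2.imwrite(f"pics/{n}0.png",im); print(n,eyes.calibration(n))
E
```

```text
{'time': 0.0, 'joints': array([ 1.22903139e+00,  3.20289544e-01,  1.56568916e+00, -1.60270130e-05,
        1.25740199e+00, -2.00339701e-02]), 'joint_vel': array([-0.00123779,  0.00030671, -0.00250317,  0.00060891, -0.00019493,
       -0.00176933]), 'effort': array([ 2.66737719e-03, -4.15516019e+01, -2.34168899e+01,  2.72486313e-04,
        7.97421177e-03,  1.08379388e-05]), 'tool_pos': array([0.18166517, 0.54498876, 0.20447973]), 'tcp_rot': array([[ 3.16203959e-01, -5.84897225e-04, -9.48691053e-01],
       [ 9.48689549e-01, -1.68973608e-03,  3.16204499e-01],
       [-1.78798464e-03, -9.99998401e-01,  2.05846454e-05]]), 'contact_force': array([-0.9891276 ,  0.48149504, -0.24728113]), 'wrist_torque': array([-0.03939604, -0.00958958, -0.03316213]), 'grip_width': 0.08558228807333845}
scene {'fov_y': 55.95146290475442, 'cx': 318.7269452003006, 'cy': 232.2696076165652, 'origin': array([-0.14077691, -0.16747815,  0.84692371]), 'orientation': array([[ 0.15654088, -0.74317909,  0.6505227 ],
       [-0.98762075, -0.12445949,  0.09547297],
       [ 0.01001021, -0.65741514, -0.75346209]])}
top {'fov_y': 54.796721763642836, 'cx': 321.70165640030046, 'cy': 240.5967480340307, 'origin': array([ 0.27077271, -0.10710606,  0.99321826]), 'orientation': array([[ 0.11178432, -0.96420724,  0.24043431],
       [-0.9937158 , -0.10986358,  0.02142199],
       [ 0.00575974, -0.24131801, -0.970429  ]])}
wrist {'fov_y': 64.9355498719969, 'cx': 318.86742013240314, 'cy': 244.04510542110606, 'origin': array([0.11300934, 0.56738294, 0.37394535]), 'orientation': array([[ 0.31643154,  0.90930875,  0.27023819],
       [ 0.9486148 , -0.3030128 , -0.09117678],
       [-0.00102221,  0.28520316, -0.95846654]])}
```

View images.

View pics/scene0.png

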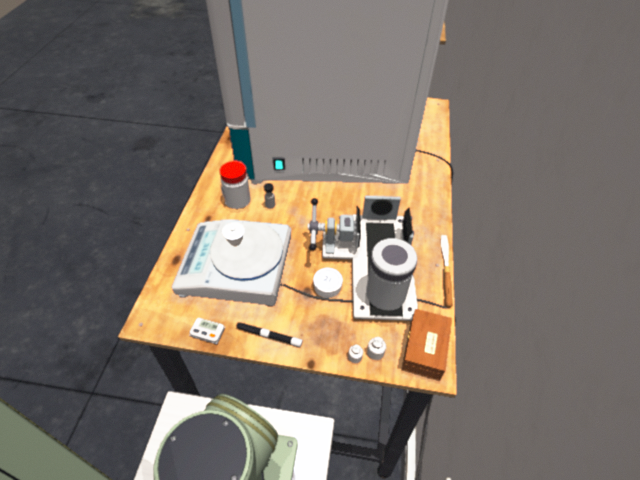

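View pics/top0.png

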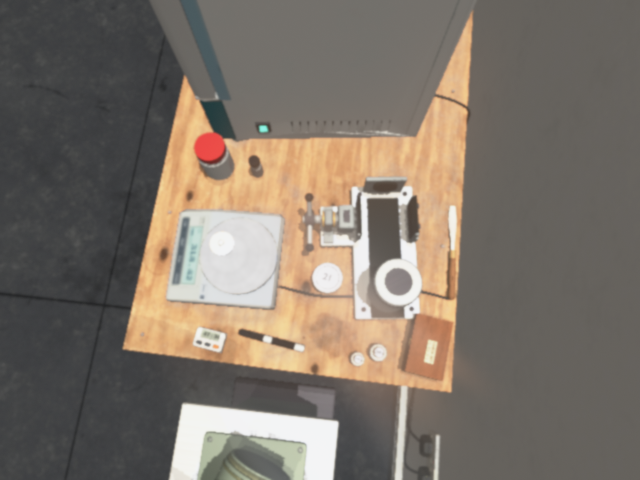

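View pics/wrist0.png

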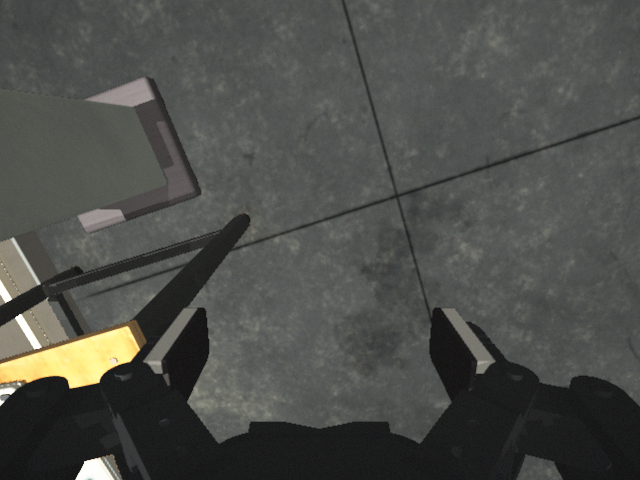

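```bash
cat > h.py <<'E'
from station import env, eyes, job, trace
import cv2, numpy as np
def K(c):
    f=240/np.tan(np.radians(c["fov_y"]/2)); return f,c["cx"],c["cy"]
def ray(c,u,v):
    f,cx,cy=K(c); d=np.array([(u-cx)/f,(v-cy)/f,1.]); return c["origin"],c["orientation"]@d
def atz(c,u,v,z):
    o,d=ray(c,u,v); return o+d*(z-o[2])/d[2]
def proj(c,P):
    f,cx,cy=K(c); p=(np.atleast_2d(P)-c["origin"])@c["orientation"]
    return np.c_[cx+f*p[:,0]/p[:,2], cy+f*p[:,1]/p[:,2]]
def tri(obs):
    A=np.zeros((3,3));b=np.zeros(3)
    for c,u,v in obs:
        o,d=ray(c,u,v); d=d/np.linalg.norm(d); M=np.eye(3)-np.outer(d,d); A+=M;b+=M@o
    X=np.linalg.solve(A,b); 
    return X,[np.linalg.norm((np.eye(3)-np.outer(d,d))@(X-o)) for o,d in [(ray(*q)[0],ray(*q)[1]/np.linalg.norm(ray(*q)[1])) for q in obs]]
E
python3 - <<'E'
from h import *
for n in ["scene","top"]:
    for q in ["mill_jar","cradle","capstan","spoke_end_a","hub_centre","tab_top","stop_face","moisture_tin","jar_lid"]:
        for r in trace(n,q)[:3]:
            m=r["mask"]; v,u=np.nonzero(m); print(n,q,round(r["p"],2),np.round(r["rect"],1),u.mean().round(1),v.mean().round(1),m.sum())
            if q in("capstan","cradle","mill_jar"): np.save(f"pics/{n}_{q}.npy",m)
            
im=cv2.imread("pics/top0.png"); cv2.imwrite("pics/topz.png",cv2.resize(im[165:330,285:435],None,fx=4,fy=4,interpolation=cv2.INTER_CUBIC)[:600*2])
im=cv2.imread("pics/scene0.png"); cv2.imwrite("pics/scenez.png",cv2.resize(im[185:335,295:435],None,fx=4,fy=4,interpolation=cv2.INTER_CUBIC))
E
python3 -c "
import cv2
a=cv2.imread('pics/topz.png');print(a.shape);cv2.imwrite('pics/topz.png',a[:600])"
```

```text
scene mill_jar 0.66 [389.  272.8  56.2  72.5] 390.1 273.9 2873
scene cradle 0.35 [358.5 226.3   8.   39.3] 357.1 227.9 227
scene capstan 0.9 [312.6 225.8  10.5  50.1] 313.0 223.7 303
scene spoke_end_a 0.54 [311.8 227.2  13.1  50.5] 312.7 226.0 363
scene hub_centre 0.59 [314.7 224.8  13.6  49.6] 313.1 223.1 261
scene tab_top 0.57 [325.7 283.1  32.2  29.4] 327.1 282.6 679
scene tab_top 0.3 [233.3 186.2  28.2  44.2] 234.1 184.7 1094
scene stop_face 0.94 [363.2 257.5 107.3 127.3] 365.6 247.5 5707
scene moisture_tin 0.81 [326.  284.1  28.7  31. ] 327.3 282.5 697
scene jar_lid 0.96 [391.2 275.5  56.1  75. ] 390.2 273.5 2876
top mill_jar 0.85 [394.2 285.8  55.7  53. ] 394.0 285.3 2202
top capstan 0.81 [308.1 224.4   8.7  58.4] 308.6 221.1 413
top spoke_end_a 0.76 [306.6 220.6   9.5  60. ] 308.8 220.9 410
top hub_centre 0.56 [307.1 221.5  13.1  58.2] 308.6 221.0 371
top stop_face 0.87 [361.7 246.3 122.  144.4] 371.3 234.9 8652
top moisture_tin 0.69 [325.9 277.4  32.5  31.3] 327.2 277.6 743
top jar_lid 0.7 [395.7 287.3  53.4  57.4] 394.1 285.1 2300
(660, 600, 3)
```

View pics/topz.png

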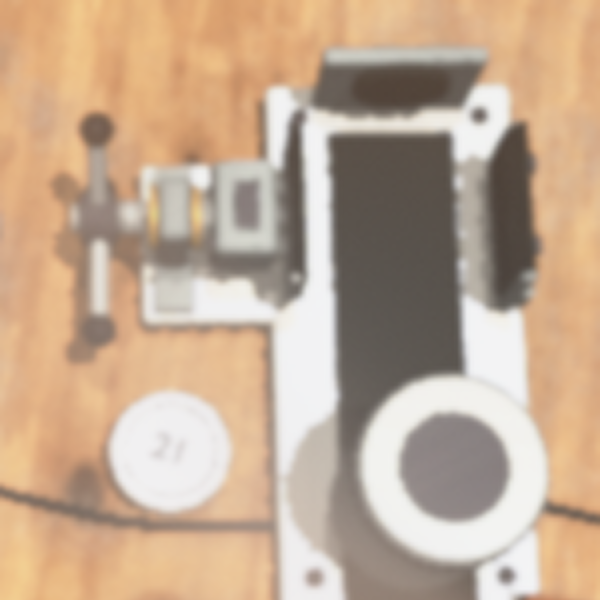

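View pics/scenez.png

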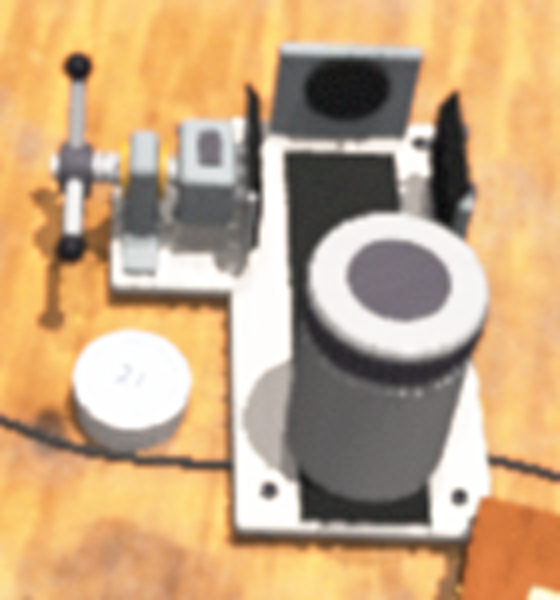

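```bash
python3 - <<'E'
from h import *
from scipy.optimize import least_squares
ct,cs=eyes.calibration("top"),eyes.calibration("scene")
T=lambda u,v:(285+u/4-.375,165+v/4-.375); S=lambda u,v:(295+u/4-.375,185+v/4-.375)
for n,a,b in [("lidc",T(453,467),S(398,280)),("farball",T(97,130),S(78,67)),("nearball",T(97,328),S(68,245)),("hub",T(97,214),S(75,165)),
  ("bedFL",T(330,133),S(287,153)),("bedFR",T(452,130),S(394,153)),("housing top",T(247,205),S(210,148)),("post",T(173,210),S(145,165)),("stoptopL",T(333,50),S(283,44)),("stoptopR",T(486,50),S(422,47)),("tin",T(170,450),S(131,375))]:
    X,r=tri([(ct,*a),(cs,*b)]); print(n,np.round(X*1000,1),np.round(np.array(r)*1000,1))
obs=[(ct,T(330,133),133,1),(ct,T(452,130),133,-1),(cs,S(287,153),133,1),(cs,S(394,153),133,-1),(cs,S(303,520),-135,1),(cs,S(430,523),-135,-1)]
def f(p):
    x,y,a,w,y0=p; R=np.array([[np.cos(a),-np.sin(a)],[np.sin(a),np.cos(a)]]); r=[]
    for c,uv,X,s in obs:
        q=R@[X/1000,y0+s*w]; r+=list(proj(c,[x+q[0],y+q[1],.028])[0]-uv)
    r.append(y0*1e3)
    return r
s=least_squares(f,[.5,-.2,0,.03,0]); print(s.x, np.degrees(s.x[2]),np.round(s.fun,1))
E
```

```text
lidc [ 416.2 -233.6  164.3] [0.4 0.4]
farball [570.3 -52.3 126.9] [0.7 0.7]
nearball [482.1 -61.6  77.1] [0.8 0.8]
hub [542.7 -54.8  75.2] [0.3 0.3]
bedFL [ 618.5 -174.4   25.1] [0.1 0.1]
bedFR [ 626.6 -239.9   28.3] [0.9 0.9]
housing top [ 550.1 -130.8   95.6] [0.4 0.4]
post [549.5 -94.   75.1] [0.1 0.1]
stoptopL [ 636.5 -165.2   99.7] [1.6 1.6]
stoptopR [ 644.7 -244.8  102.2] [0. 0.]
tin [ 431.1 -105.1   35. ] [0.9 0.9]
[ 4.93070847e-01 -2.22335930e-01  1.17144866e-01  3.30702504e-02
  1.63408026e-12] 6.711906393480894 [ 0.  -1.7 -0.5 -1.   0.1 -1.6  0.3 -0.7 -0.1  1.9  0.1  2.4  0. ]
```

Request:
step_arm(
  increments=[
    {"dr": [0,-8.4,0],"travel": [0,0,0],"gripper": 0},
    {"dr": [0,-8.4,0],"travel": [0,0,0],"gripper": 0},
    {"dr": [0,-8.3,0],"travel": [0,0,0],"gripper": 0},
    {"dr": [0,0,0],"travel": [-58.5,0,-15],"gripper": 0},
    {"dr": [0,0,0],"travel": [-58.5,0,-15],"gripper": 0},
    {"dr": [0,0,0],"travel": [-58.5,0,-15],"gripper": 0},
    {"dr": [0,0,0],"travel": [-58.5,0,-15],"gripper": 0},
    {"dr": [0,0,0],"travel": [-58.5,0,-15],"gripper": 0},
    {"dr": [0,0,0],"travel": [-58.5,0,-15],"gripper": 0},
    {"dr": [0,0,0],"travel": [-58.5,0,-15],"gripper": 0},
    {"dr": [0,0,0],"travel": [-58.5,0,-15],"gripper": 0},
  ],
)

```text
time: 2.42
tool_pos: [0.3559, 0.0928, 0.2057]
tcp_rot: [[-0.116, 0.002, -0.993], [0.993, 0.001, -0.116], [0.0, -1.0, -0.002]]
contact_force: [1.2, 0.2, -0.1]
grip_width: -0.0002
```

Request:
step_arm(
  increments=[
    {"dr": [0,0,0],"travel": [-55,0,11],"gripper": 0},
    {"dr": [0,0,0],"travel": [-55,0,11],"gripper": 0},
    {"dr": [0,0,0],"travel": [-55,0,11],"gripper": 0},
    {"dr": [0,0,0],"travel": [-55,0,11],"gripper": 0},
    {"dr": [0,0,0],"travel": [-55,0,11],"gripper": 0},
    {"dr": [0,0,0],"travel": [-55,0,11],"gripper": 0},
    {"dr": [0,0,0],"travel": [0,0,0],"gripper": 0},
  ],
)

```text
time: 3.3
tool_pos: [0.3278, -0.2441, 0.2053]
tcp_rot: [[-0.11, 0.0, -0.994], [0.994, -0.001, -0.11], [-0.001, -1.0, -0.0]]
contact_force: [0.1, 0.2, 0.1]
grip_width: 0.0002
```

```bash
python3 - <<'E'
from h import *
cv2.imwrite("pics/wrist1.png",eyes.snapshot("wrist"))
print(eyes.calibration("wrist"), env.observe()["joints"])
E
```

```text
{'fov_y': 64.9355498719969, 'cx': 318.86742013240314, 'cy': 244.04510542110606, 'origin': array([ 0.25566499, -0.25104698,  0.37439868]), 'orientation': array([[-1.12025520e-01,  9.52487911e-01,  2.83226168e-01],
       [ 9.93705210e-01,  1.07238700e-01,  3.24008801e-02],
       [ 4.88640455e-04,  2.85073044e-01, -9.58505671e-01]])} [-6.64708697e-01  5.29073387e-02  1.90795124e+00  3.83231487e-04
  1.18136838e+00 -2.34807056e+00]
```

View pics/wrist1.png

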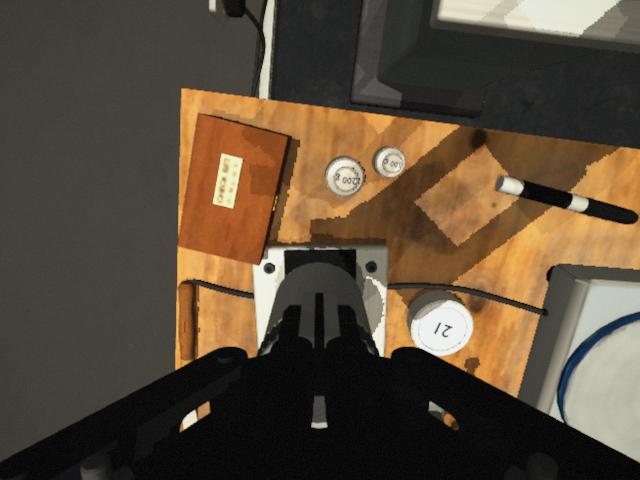

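```bash
cat >> h.py <<'E'
A0=np.array([.493,-.2223]); YAW=.117
def cr(P):
    P=np.array(P,float); c,s=np.cos(YAW),np.sin(YAW); d=P[:2]-A0
    return np.array([c*d[0]+s*d[1],-s*d[0]+c*d[1],P[2]])*1000
def wd(p):
    p=np.array(p,float)/1000; c,s=np.cos(YAW),np.sin(YAW)
    return np.array([A0[0]+c*p[0]-s*p[1],A0[1]+s*p[0]+c*p[1],p[2]])
E
python3 - <<'E'
from h import *
c=eyes.calibration("wrist")
for q in [(285,250),(355,250),(256,247),(387,246)]: print(cr(atz(c,*q,.028)))
print(cr(env.observe()["tool_pos"]), cr([.4162,-.2336,.163]))
im=cv2.imread("pics/top0.png")
ct=eyes.calibration("top"); cs=eyes.calibration("scene")
for n,c in (("top",ct),("scene",cs)):
    im=cv2.resize(cv2.imread(f"pics/{n}0.png")[165:340,285:435],None,fx=4,fy=4)
    P=[(x,y,28) for x in(-135,133) for y in(-33,33)]+[(27,-48,100),(108,-48,100),(135,0,72),(67.5,0,28)]+[(67.5,161,72)]
    for p in proj(c,[wd(p) for p in P]): cv2.circle(im,(int((p[0]-285)*4+1.5),int((p[1]-165)*4+1.5)),4,(0,0,255),1)
    cv2.imwrite(f"pics/{n}_chk.png",im)
a=np.hstack([cv2.imread("pics/top_chk.png"),cv2.imread("pics/scene_chk.png")]);cv2.imwrite("pics/chk.png",cv2.resize(a,(800,467)))
E
```

```text
[-130.22367432  -33.79298367   28.        ]
[-129.89398993   33.59100078   28.        ]
[-133.37921225  -61.54767987   28.        ]
[-133.76803708   64.21122826   28.        ]
[-166.51725778   -0.27228662  205.10231484] [-77.59402746  -2.25763196 163.        ]
```

View pics/chk.png

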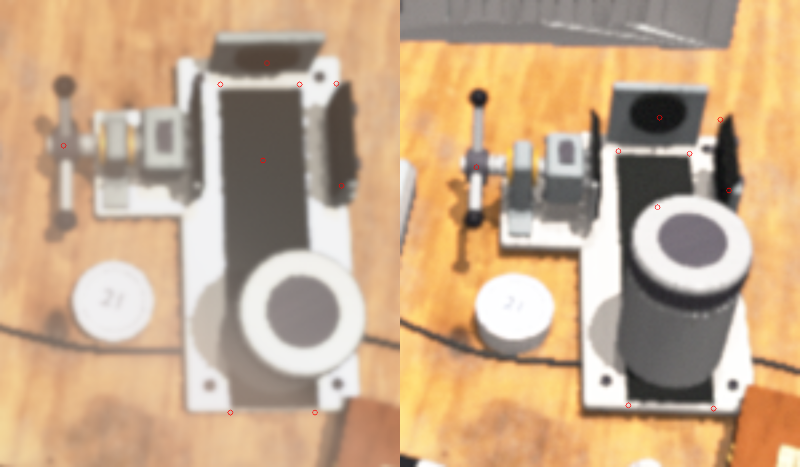

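Request:
step_arm(
  increments=[
    {"dr": [0,-0.4,0],"travel": [-2,30,0],"gripper": 0},
    {"dr": [0,0,0],"travel": [0,27,0],"gripper": 0},
    {"dr": [0,0,0],"travel": [0,0,-15],"gripper": 0},
    {"dr": [0,0,0],"travel": [0,0,-12],"gripper": 0},
    {"dr": [0,0,0],"travel": [0,0,-5],"gripper": 0},
    {"dr": [0,0,0],"travel": [0,0,-5],"gripper": 0},
    {"dr": [0,0,0],"travel": [0,0,-5],"gripper": 0},
    {"dr": [0,0,0],"travel": [0,0,-5],"gripper": 0},
    {"dr": [0,0,0],"travel": [0,0,-5],"gripper": 0},
    {"dr": [0,0,0],"travel": [0,0,0],"gripper": 0},
  ],
)

```text
time: 4.6
tool_pos: [0.3802, -0.2365, 0.1482]
tcp_rot: [[-0.123, 0.0, -0.992], [0.992, 0.0, -0.123], [0.0, -1.0, -0.0]]
contact_force: [0.0, 0.0, -0.5]
grip_width: 0.0002
```

```bash
python3 - <<'E'
from h import *
cv2.imwrite("pics/scene2.png",cv2.resize(eyes.snapshot("scene")[165:345,285:465],None,fx=3.3,fy=3.3))
s=env.observe();print(cr(s["tool_pos"]),s["contact_force"])
E
```

```text
[-113.94004083   -0.84002949  148.20233603] [ 0.34618405 -0.08815983 -0.57911134]
```

View pics/scene2.png

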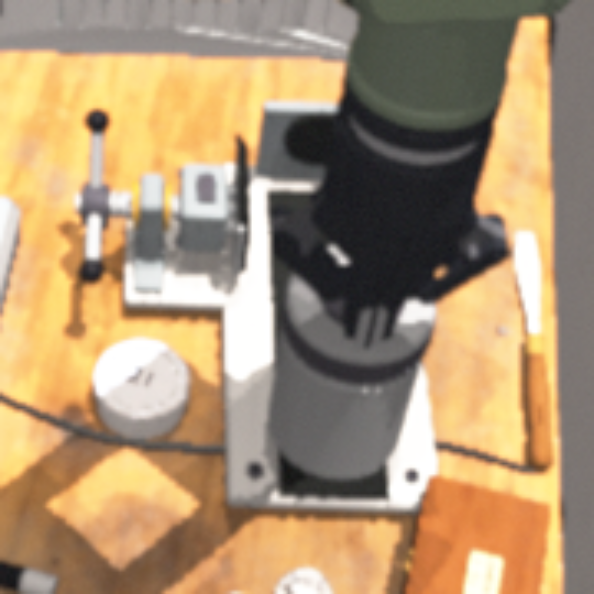

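```bash
python3 - <<'E'
from h import *
c=eyes.calibration("scene");s=env.observe()
p=proj(c,s["tool_pos"])[0];print((p-[285,165])*3.3)
for z in (28,163):
  for dx in(-44,0,44):
    print(z,dx,(proj(c,wd([-77.6+dx,-2.2,z]))[0]-[285,165])*3.3)
cv2.imwrite("pics/wrist2.png",eyes.snapshot("wrist"))
cv2.imwrite("pics/top2.png",eyes.snapshot("top")[165:345,285:465])
E
```

```text
[358.97447635 362.56433728]
28 -44 [336.30234313 483.81816829]
28 0 [332.32475774 425.29145391]
28 44 [328.57676838 370.1430456 ]
163 -44 [365.86270042 358.34323417]
163 0 [360.43971583 297.14845677]
163 44 [355.3651281  239.88510636]
```

View pics/wrist2.png

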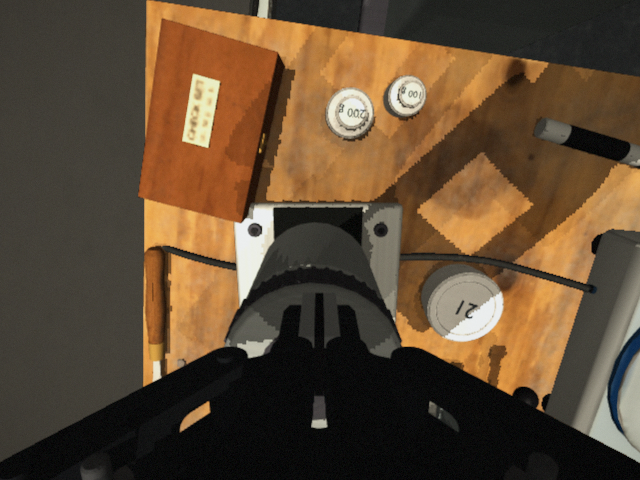

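View pics/top2.png

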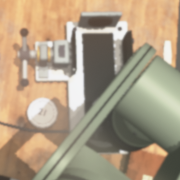

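```bash
python3 - <<'E'
from h import *
c=eyes.calibration("wrist")
print(cr(atz(c,315,222,.028)),cr(atz(c,315,204,.028)), cr(c["origin"]))
r=np.array(c["orientation"])
# wrist1
o=np.array([ 0.25566499, -0.25104698,  0.37439868]);R=np.array([[-1.12025520e-01,  9.52487911e-01,  2.83226168e-01],
       [ 9.93705210e-01,  1.07238700e-01,  3.24008801e-02],
       [ 4.88640455e-04,  2.85073044e-01, -9.58505671e-01]])
c1=dict(c,origin=o,orientation=R)
print(cr(atz(c1,315,262,.028)),cr(atz(c1,315,249,.028)))
im=cv2.imread("pics/wrist2.png"); 
for z,dx in [(28,0),(163,0),(143,0)]:
  P=[wd([-77.6+44*np.cos(t),-2.2+44*np.sin(t),z]) for t in np.linspace(0,6.28,80)]
  for p in proj(c,P): cv2.circle(im,(int(p[0]),int(p[1])),1,(0,0,255),-1)
P=proj(c,env.observe()["tool_pos"])[0];print(P);cv2.circle(im,(int(P[0]),int(P[1])),4,(0,255,0),1)
cv2.imwrite("pics/w2o.png",im)
E
```

```text
[-118.69219012   -4.67877406   28.        ] [-133.01944865   -4.72302534   28.        ] [-186.69150485   -2.04890264  317.49288689]
[-117.85797362   -5.00936577   28.        ] [-131.09060295   -4.90797935   28.        ]
[320.57086471 288.03254434]
```

View pics/w2o.png

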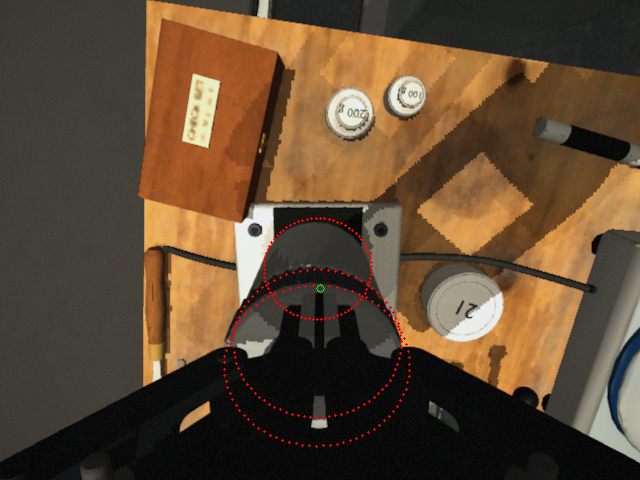

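Request:
step_arm(
  increments=[
    {"dr": [0,0,0],"travel": [0,0,-5],"gripper": 0},
    {"dr": [0,0,0],"travel": [0,0,-5],"gripper": 0},
  ],
)

```text
time: 5.0
tool_pos: [0.3902, -0.2352, 0.1483]
tcp_rot: [[-0.123, 0.0, -0.992], [0.992, 0.0, -0.123], [-0.0, -1.0, -0.0]]
contact_force: [-0.3, -0.3, 0.1]
grip_width: -0.0002
```

```bash
python3 - <<'E'
from h import *
s=env.observe();print(cr(s["tool_pos"]),s["contact_force"],s["wrist_torque"])
cv2.imwrite("pics/wrist3.png",eyes.snapshot("wrist"))
cv2.imwrite("pics/scene3.png",cv2.resize(eyes.snapshot("scene")[165:345,285:465],None,fx=3.3,fy=3.3))
E
```

```text
[-103.6304425    -0.83246604  148.34131047] [-0.28365466 -0.32247406  0.13334858] [0.01433419 0.01260408 0.05856881]
```

View pics/wrist3.png

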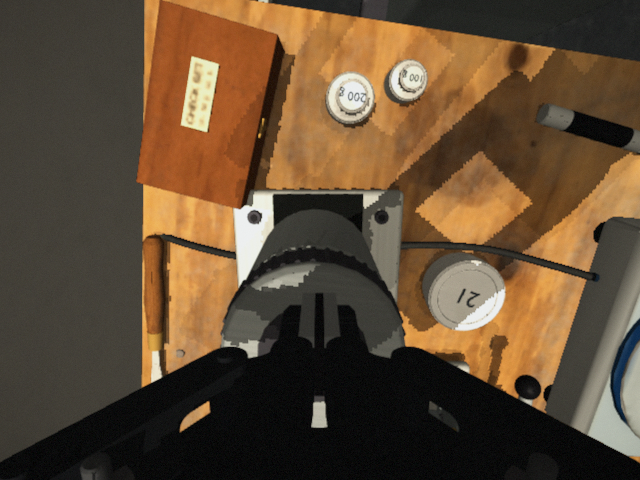

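View pics/scene3.png

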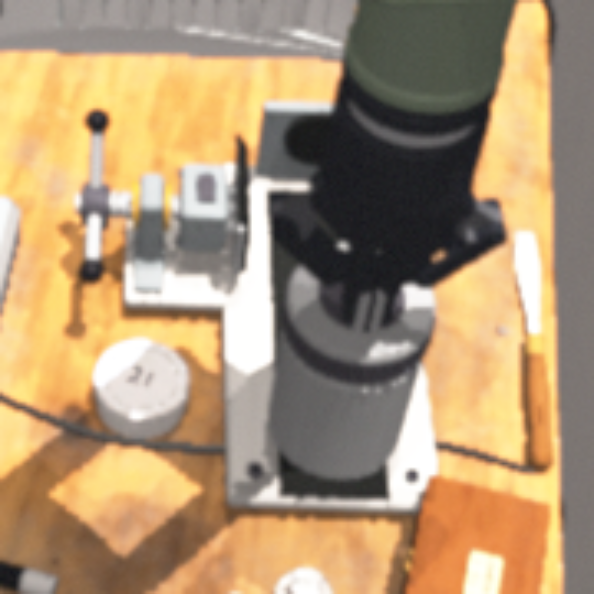

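```bash
python3 - <<'E'
from h import *
c=eyes.calibration("wrist");t=env.observe()["tool_pos"]
for dz in (0,.015,.03): print(proj(c,t+[0,0,dz]))
a=[cv2.resize(cv2.imread(f"pics/wrist{i}.png")[260:380,250:390],None,fx=1.9*1.0,fy=1.9) for i in(1,2,3)]
a=[np.clip(x.astype(float)*2.5,0,255).astype(np.uint8) for x in a]
cv2.imwrite("pics/cmp.png",np.hstack(a))
E
```

```text
[[320.56556067 287.98211136]]
[[320.69871386 301.31841638]]
[[320.85669617 317.14154645]]
```

View pics/cmp.png

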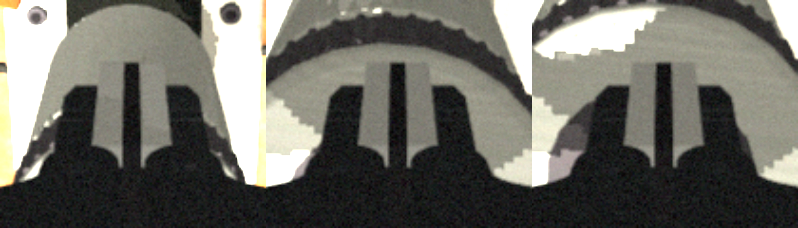

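```bash
python3 - <<'E'
from h import *
c=eyes.calibration("wrist");t=env.observe()["tool_pos"]
print(cr(t))
for dx in (-11,-5,0,5): print(dx,[proj(c,wd(cr(t)+[dx,0,dz]))[0].round(1) for dz in (0,8,15)])
im=eyes.snapshot("scene");cs=eyes.calibration("scene")
print((proj(cs,t)[0]-[350,220])*7)
z=cv2.resize(im[220:300,350:440],None,fx=7,fy=7,interpolation=cv2.INTER_CUBIC)
p=(proj(cs,t)[0]-[350,220])*7;cv2.circle(z,(int(p[0]),int(p[1])),5,(0,0,255),2)
cv2.imwrite("pics/z3.png",z)
E
```

```text
[-103.30830277   -0.90256891  148.32069797]
-11 [array([320.7, 266.6]), array([320.8, 272.6]), array([320.9, 278.4])]
-5 [array([320.6, 278.4]), array([320.7, 284.8]), array([320.8, 291. ])]
0 [array([320.6, 288. ]), array([320.6, 294.8]), array([320.7, 301.3])]
5 [array([320.5, 297.4]), array([320.6, 304.6]), array([320.6, 311.5])]
[304.06828417 352.18284496]
```

View pics/z3.png

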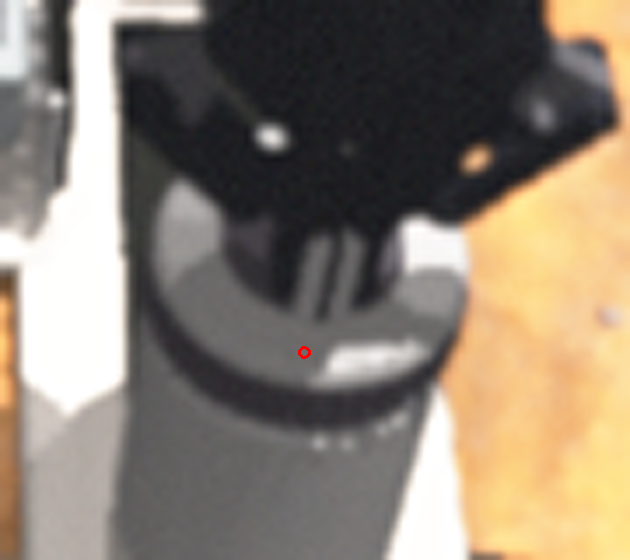

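Request:
step_arm(
  increments=[
    {"dr": [0,0,0],"travel": [0,0,25],"gripper": 0},
    {"dr": [0,0,0],"travel": [0,0,20],"gripper": 0},
    {"dr": [0,0,0],"travel": [0,20,0],"gripper": 0},
    {"dr": [0,0,0],"travel": [0,0,-10],"gripper": 0},
    {"dr": [0,0,0],"travel": [0,0,-5],"gripper": 0},
    {"dr": [0,0,0],"travel": [0,0,-5],"gripper": 0},
    {"dr": [0,0,0],"travel": [0,0,-5],"gripper": 0},
    {"dr": [0,0,0],"travel": [0,0,-5],"gripper": 0},
  ],
)

```text
time: 6.15
tool_pos: [0.3751, -0.237, 0.1285]
tcp_rot: [[-0.123, -0.0, -0.992], [0.992, -0.0, -0.123], [-0.0, -1.0, 0.0]]
contact_force: [-3.0, 0.1, 3.9]
grip_width: 0.0
```

```bash
python3 - <<'E'
from h import *
s=env.observe();print(cr(s["tool_pos"]),s["contact_force"],s["wrist_torque"])
a=eyes.snapshot("wrist")[200:400,200:440]
b=eyes.snapshot("scene")[220:320,340:460]
cv2.imwrite("pics/w4.png",np.hstack([cv2.resize(a,(400,333)),cv2.resize(b,(400,333))]))
E
```

```text
[-118.78496545   -0.88269753  128.54194793] [-2.95313383  0.05571335  3.87101452] [-0.0960076   0.55073093 -0.01851062]
```

View pics/w4.png

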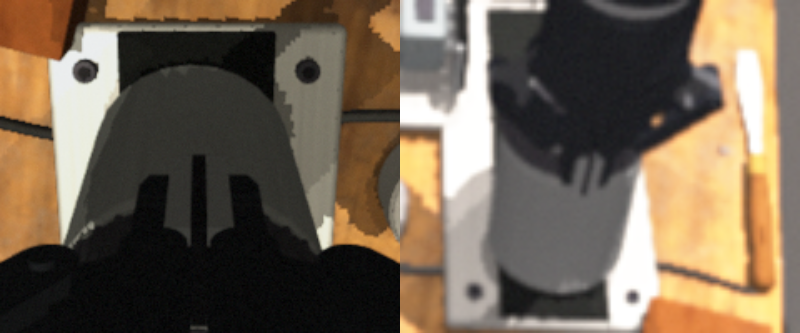

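Request:
step_arm(
  increments=[
    {"dr": [0,0,0],"travel": [0,0,-5],"gripper": 0},
    {"dr": [0,0,0],"travel": [0,0,-5],"gripper": 0},
    {"dr": [0,0,0],"travel": [0,0,-5],"gripper": 0},
    {"dr": [0,0,0],"travel": [0,0,-5],"gripper": 0},
  ],
)

```text
time: 6.75
tool_pos: [0.3954, -0.2346, 0.1283]
tcp_rot: [[-0.123, 0.001, -0.992], [0.992, 0.0, -0.123], [-0.0, -1.0, -0.001]]
contact_force: [-3.1, -0.4, 3.6]
grip_width: -0.0
```

```bash
cat > look.py <<'E'
from h import *
import sys
s=env.observe();print(cr(s["tool_pos"]).round(1),s["contact_force"].round(1),s["wrist_torque"].round(2),s["time"])
a=eyes.snapshot("wrist")[150:400,170:470]
b=eyes.snapshot("scene")[180:320,285:453]
cv2.imwrite(sys.argv[1],np.hstack([cv2.resize(a,(400,333)),cv2.resize(b,(400,333),interpolation=cv2.INTER_CUBIC)]))
E
python3 look.py pics/w5.png
```

```text
[-98.4  -0.8 128.3] [-3.1 -0.4  3.6] [-0.14  0.35  0.  ] 6.75
```

View pics/w5.png

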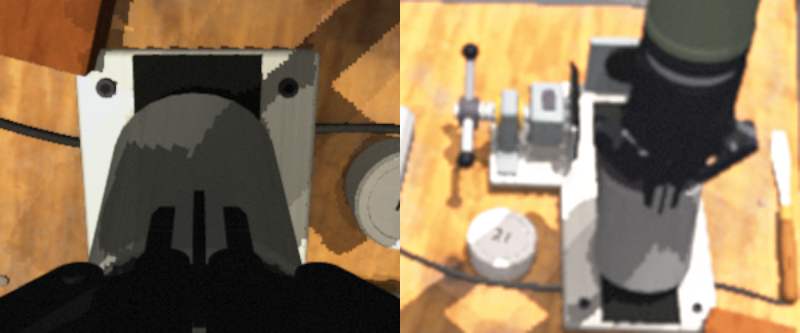

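Request:
step_arm(
  increments=[
    {"dr": [0,0,0],"travel": [0,0,-5],"gripper": 0},
    {"dr": [0,0,0],"travel": [0,0,-5],"gripper": 0},
    {"dr": [0,0,0],"travel": [0,0,-5],"gripper": 0},
    {"dr": [0,0,0],"travel": [0,0,-5],"gripper": 0},
  ],
)

```text
time: 7.35
tool_pos: [0.4152, -0.2321, 0.1283]
tcp_rot: [[-0.123, 0.0, -0.992], [0.992, 0.0, -0.123], [0.0, -1.0, -0.0]]
contact_force: [-0.2, -0.7, 1.3]
grip_width: -0.0001
```

```bash
python3 look.py pics/w6.png
```

```text
[-78.4  -0.6 128.3] [-0.2 -0.7  1.3] [ 0.    0.13 -0.01] 7.35
```

View pics/w6.png

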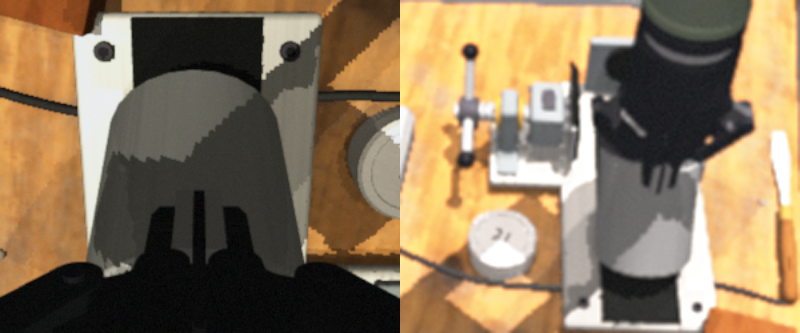

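Request:
step_arm(
  increments=[
    {"dr": [0,0,0],"travel": [0,0,-4],"gripper": 0},
    {"dr": [0,0,0],"travel": [0,0,-4],"gripper": 0},
    {"dr": [0,0,0],"travel": [0,0,-4],"gripper": 0},
    {"dr": [0,0,0],"travel": [0,0,-4],"gripper": 0},
    {"dr": [0,0,0],"travel": [0,0,-4],"gripper": 0},
  ],
)

```text
time: 8.07
tool_pos: [0.4348, -0.2296, 0.1282]
tcp_rot: [[-0.123, -0.0, -0.992], [0.992, 0.0, -0.123], [0.0, -1.0, 0.0]]
contact_force: [-0.8, -0.1, 0.3]
grip_width: -0.0002
```

```bash
python3 look.py pics/w7.png
```

```text
[-58.7  -0.4 128.2] [-0.8 -0.1  0.3] [-0.02  0.01  0.03] 8.075
```

View pics/w7.png

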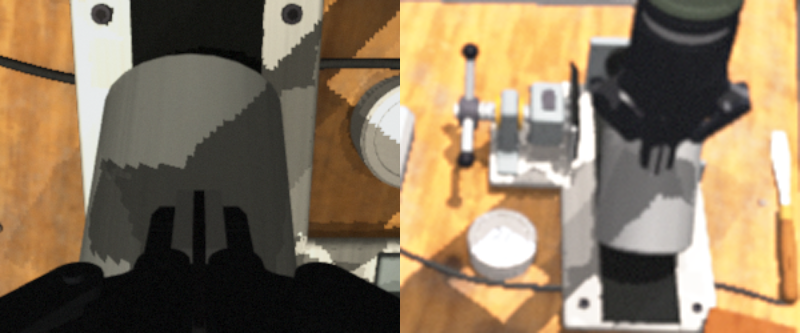

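Request:
step_arm(
  increments=[
    {"dr": [0,0,0],"travel": [0,0,-4],"gripper": 0},
    {"dr": [0,0,0],"travel": [0,0,0],"gripper": 0},
    {"dr": [0,0,0],"travel": [0,0,0],"gripper": 0},
    {"dr": [0,0,0],"travel": [0,0,0],"gripper": 0},
  ],
)

```text
time: 8.68
tool_pos: [0.4384, -0.2292, 0.1283]
tcp_rot: [[-0.123, 0.0, -0.992], [0.992, 0.0, -0.123], [0.0, -1.0, -0.0]]
contact_force: [0.0, 0.2, -0.1]
grip_width: 0.0
```

```bash
python3 look.py pics/w8.png
```

```text
[-55.1  -0.5 128.3] [ 0.   0.2 -0.1] [-0.02  0.02  0.06] 8.675
```

View pics/w8.png

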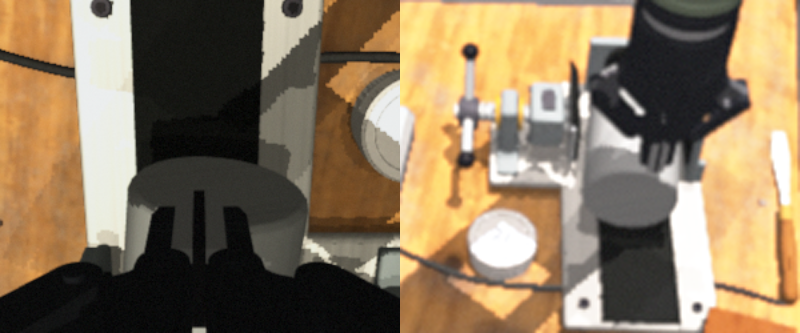

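Request:
step_arm(
  increments=[
    {"dr": [0,0,0],"travel": [0,0,20],"gripper": 0},
    {"dr": [0,0,0],"travel": [0,0,25],"gripper": 0},
    {"dr": [0,0,0],"travel": [0,0,0],"gripper": 0},
  ],
)

```text
time: 9.15
tool_pos: [0.3913, -0.2344, 0.1282]
tcp_rot: [[-0.121, -0.001, -0.993], [0.993, 0.001, -0.121], [0.001, -1.0, 0.001]]
contact_force: [0.6, -0.5, 0.3]
grip_width: -0.0001
```

```bash
python3 look.py pics/w9.png; python3 - <<'E'
from h import *
cv2.imwrite("pics/wr9.png",eyes.snapshot("wrist"))
cv2.imwrite("pics/sc9.png",cv2.resize(eyes.snapshot("scene")[180:330,290:440],None,fx=4,fy=4,interpolation=cv2.INTER_CUBIC))
E
```

```text
[-102.4   -0.2  128.2] [ 0.6 -0.5  0.3] [-0.02  0.01 -0.03] 9.15
```

View pics/wr9.png

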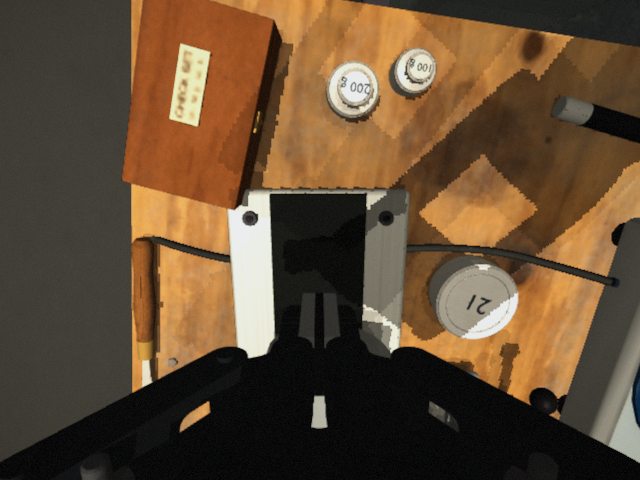

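View pics/sc9.png

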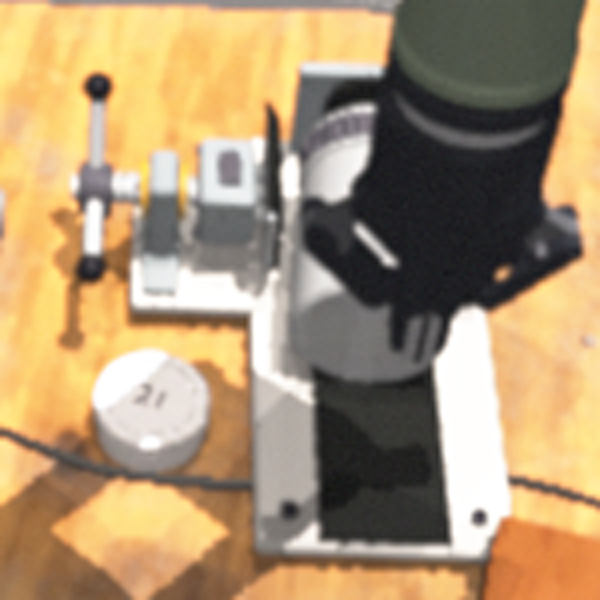

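```bash
python3 - <<'E'
from h import *
c=eyes.calibration("scene")
f=lambda u,v:(290+u/4-.375,180+v/4-.375)
print(cr(atz(c,*f(370,381),.030)), cr(atz(c,*f(300,300),.072)))
# project model for candidate foot x and y
for fx in (-45,-35,-25,-10):
  for y in (0,):
    print(fx,[((proj(c,wd(p))[0]-[290,180])*4).round() for p in [(fx,y,28),(fx,y+44,72),(fx,y-44,72),(fx+135,y,116)]])
E
```

```text
[-29.06328974   3.20471334  30.        ] [-6.96862788 45.07577764 72.        ]
-45 [array([375., 405.]), array([302., 355.]), array([468., 361.]), array([381., 118.])]
-35 [array([374., 391.]), array([302., 340.]), array([467., 346.]), array([380., 105.])]
-25 [array([373., 376.]), array([301., 325.]), array([465., 331.]), array([379.,  92.])]
-10 [array([372., 354.]), array([301., 303.]), array([463., 309.]), array([377.,  74.])]
```

Request:
step_arm(
  increments=[
    {"dr": [0,0,0],"travel": [2,30,0],"gripper": 0},
    {"dr": [0,0,0],"travel": [0,30,-20],"gripper": 0},
    {"dr": [0,0,0],"travel": [0,0,-30],"gripper": 0},
    {"dr": [0,0,0],"travel": [0,0,-12],"gripper": 0},
    {"dr": [0,0,0],"travel": [0,0,-8],"gripper": 0},
    {"dr": [0,0,0],"travel": [0,0,-8],"gripper": 0},
    {"dr": [0,0,0],"travel": [0,0,0],"gripper": 0},
  ],
)

```text
time: 10.22
tool_pos: [0.4718, -0.2233, 0.0686]
tcp_rot: [[-0.123, 0.002, -0.992], [0.992, -0.0, -0.123], [-0.001, -1.0, -0.002]]
contact_force: [-0.5, -0.3, 0.1]
grip_width: -0.0001
```

```bash
python3 look.py pics/w10.png
```

```text
[-21.2   1.5  68.6] [-0.5 -0.3  0.1] [-0.    0.08 -0.  ] 10.225
```

View pics/w10.png

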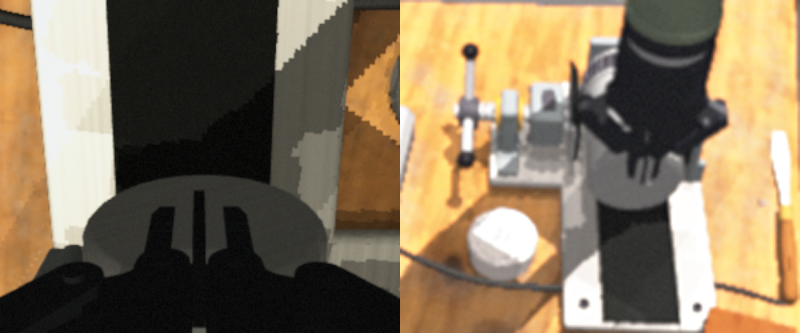

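Request:
step_arm(
  increments=[
    {"dr": [0,0,0],"travel": [0,0,-4],"gripper": 0},
    {"dr": [0,0,0],"travel": [0,0,-4],"gripper": 0},
    {"dr": [0,0,0],"travel": [0,0,0],"gripper": 0},
  ],
)

```text
time: 10.7
tool_pos: [0.4777, -0.2222, 0.0687]
tcp_rot: [[-0.123, -0.002, -0.992], [0.992, 0.0, -0.123], [0.0, -1.0, 0.002]]
contact_force: [-4.5, -1.0, 3.5]
grip_width: 0.0001
```

```bash
python3 look.py pics/w11.png
```

```text
[-15.2   1.9  68.7] [-4.5 -1.   3.5] [-0.1   0.74 -0.02] 10.7
```

View pics/w11.png

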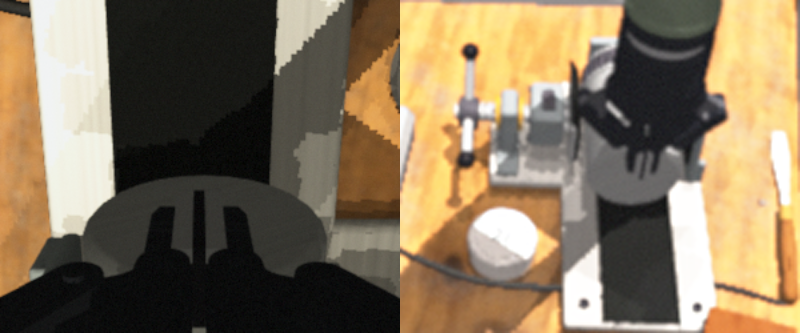

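Request:
step_arm(
  increments=[
    {"dr": [0,0,0],"travel": [0,0,-3],"gripper": 0},
    {"dr": [0,0,0],"travel": [0,0,-3],"gripper": 0},
    {"dr": [0,0,0],"travel": [0,0,0],"gripper": 0},
  ],
)

```text
time: 11.18
tool_pos: [0.4835, -0.2215, 0.0687]
tcp_rot: [[-0.123, -0.002, -0.992], [0.992, 0.0, -0.123], [0.0, -1.0, 0.002]]
contact_force: [-4.8, -0.6, 4.4]
grip_width: -0.0001
```

```bash
python3 look.py pics/w12.png
```

```text
[-9.4  1.9 68.7] [-4.8 -0.6  4.4] [-0.04  0.81 -0.02] 11.175
```

View pics/w12.png

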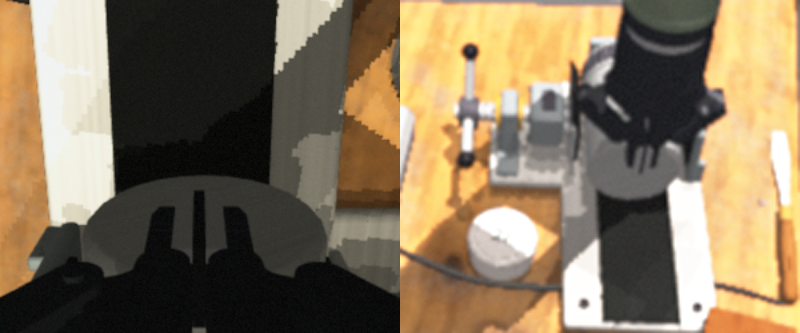

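Request:
step_arm(
  increments=[
    {"dr": [0,0,0],"travel": [0,0,-3],"gripper": 0},
    {"dr": [0,0,0],"travel": [0,0,-2],"gripper": 0},
    {"dr": [0,0,0],"travel": [0,0,0],"gripper": 0},
  ],
)

```text
time: 11.65
tool_pos: [0.4843, -0.2211, 0.0687]
tcp_rot: [[-0.124, -0.011, -0.992], [0.992, 0.0, -0.124], [0.001, -1.0, 0.011]]
contact_force: [-15.9, -3.6, 12.6]
grip_width: -0.0002
```

Request:
step_arm(
  increments=[
    {"dr": [0,0,0],"travel": [0,0,10],"gripper": 0},
    {"dr": [0,0,0],"travel": [0,0,40],"gripper": 0},
    {"dr": [0,0,0],"travel": [0,-55,10],"gripper": 0},
    {"dr": [0,0,0],"travel": [30,-55,30],"gripper": 0},
    {"dr": [0,0,0],"travel": [50,-10,30],"gripper": 0},
    {"dr": [0,0,0],"travel": [60,0,0],"gripper": 0},
    {"dr": [0,0,0],"travel": [60,0,0],"gripper": 0},
    {"dr": [0,0,0],"travel": [0,0,0],"gripper": 0},
  ],
)

```text
time: 12.65
tool_pos: [0.3492, -0.0363, 0.1832]
tcp_rot: [[-0.13, 0.003, -0.992], [0.992, 0.001, -0.13], [0.001, -1.0, -0.003]]
contact_force: [-0.1, -1.0, 0.4]
grip_width: 0.0001
```

```bash
python3 - <<'E'
from h import *
s=env.observe();print(cr(s["tool_pos"]).round(1),s["contact_force"].round(1),s["time"])
a=eyes.snapshot("top");b=eyes.snapshot("scene")
cv2.imwrite("pics/top13.png",cv2.resize(a[165:315,285:435],None,fx=4,fy=4,interpolation=cv2.INTER_CUBIC))
cv2.imwrite("pics/sc13.png",cv2.resize(b[180:330,290:440],None,fx=4,fy=4,interpolation=cv2.INTER_CUBIC))
cv2.imwrite("pics/wr13.png",eyes.snapshot("wrist"))
E
```

```text
[-121.1  201.5  183.2] [-0.1 -1.   0.4] 12.65
```

View pics/top13.png

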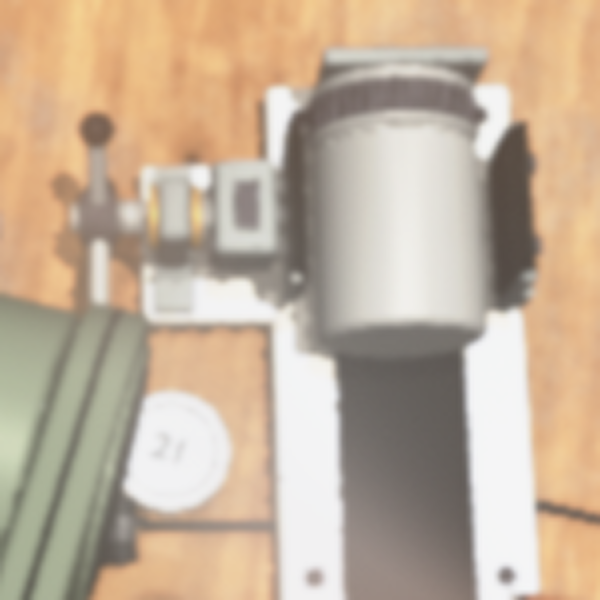

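View pics/sc13.png

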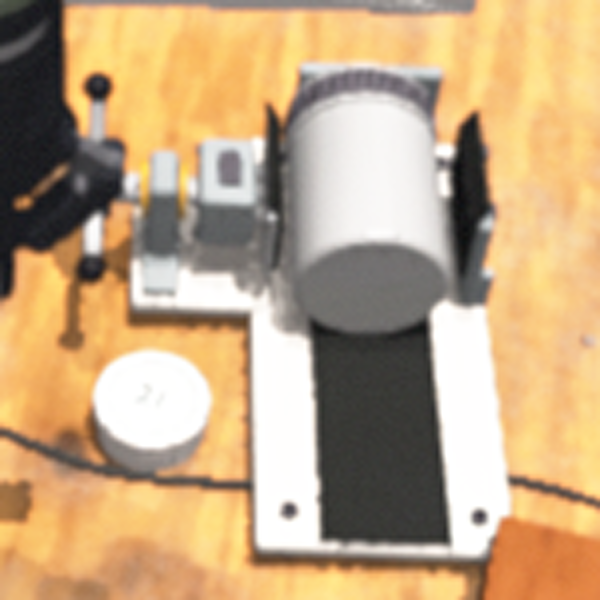

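View pics/wr13.png

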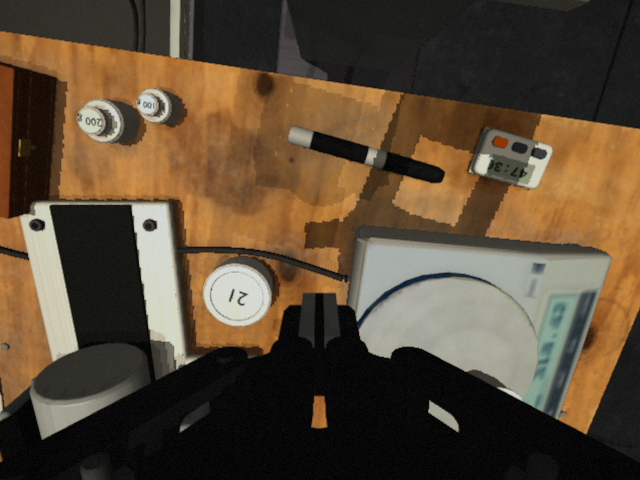

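```bash
python3 - <<'E'
from h import *
t=env.observe()["tool_pos"]
for n in("scene","top"):
    a=eyes.snapshot(n);c=eyes.calibration(n);p=proj(c,t)[0];print(n,p)
    u,v=int(p[0])-50,int(p[1])-50
    z=cv2.resize(a[max(v,0):v+100,u:u+100],None,fx=4,fy=4,interpolation=cv2.INTER_CUBIC)
    cv2.circle(z,(int((p[0]-u)*4),int((p[1]-max(v,0))*4)),4,(0,0,255),1)
    cv2.imwrite(f"pics/{n}14.png",z)
cv2.imwrite("pics/b14.png",np.hstack([cv2.imread("pics/scene14.png"),cv2.imread("pics/top14.png")]))
E
```

```text
scene [288.46510991 262.53552275]
top [285.83503925 304.64342987]
```

View pics/b14.png

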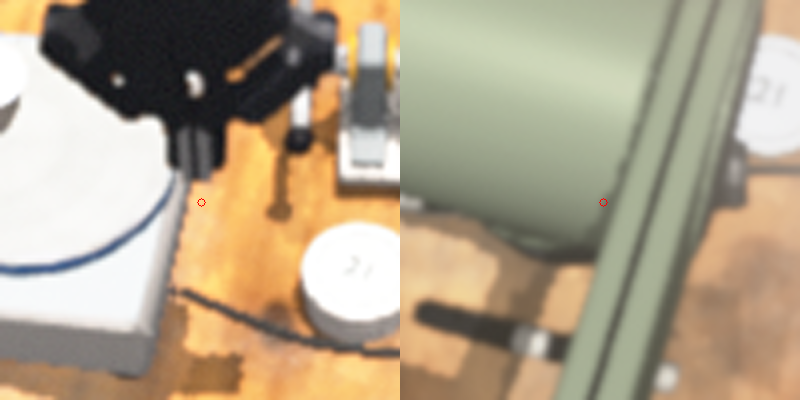

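```bash
python3 - <<'E'
from h import *
c=eyes.calibration("top");d=eyes.calibration("scene")
for u in(280,330): print(atz(c,u,137,0), atz(d,u,182,0))
print(wd([67.5+62,157,137]), env.observe()["tool_pos"])
t=env.observe()["tool_pos"]; print((np.array([67.5+62,157,137])-cr(t)).round(1))
E
```

```text
[0.75396402 0.03965962 0.        ] [0.754152   0.07368768 0.        ]
[ 0.76737546 -0.07654743  0.        ] [ 0.77718253 -0.06202311  0.        ]
[ 0.60328753 -0.05125641  0.137     ] [ 0.35003121 -0.04066104  0.18283163]
[250.3 -40.1 -45.8]
```

Request:
step_arm(
  increments=[
    {"dr": [0,0.6,0],"travel": [-8,0,-50],"gripper": 0},
    {"dr": [0,0,0],"travel": [-8,0,-50],"gripper": 0},
    {"dr": [0,0,0],"travel": [-8,0,-50],"gripper": 0},
    {"dr": [0,0,0],"travel": [-8,0,-50],"gripper": 0},
    {"dr": [0,0,0],"travel": [-8,0,-50],"gripper": 0},
    {"dr": [0,0,0],"travel": [0,45,0],"gripper": 0},
    {"dr": [0,0,0],"travel": [0,0,0],"gripper": 0},
  ],
)

```text
time: 13.78
tool_pos: [0.6001, -0.0523, 0.1337]
tcp_rot: [[-0.11, -0.009, -0.994], [0.994, 0.001, -0.11], [0.002, -1.0, 0.009]]
contact_force: [-0.2, 0.8, 0.5]
grip_width: -0.0002
```

```bash
cat > look2.py <<'E'
from h import *
import sys
s=env.observe();print((cr(s["tool_pos"])-[67.5,0,72]).round(1),s["contact_force"].round(1),s["wrist_torque"].round(2),s["time"], s["tcp_rot"][:2,0].round(3))
a=eyes.snapshot("wrist")
b=eyes.snapshot("scene")[180:280,290:410]
d=eyes.snapshot("top")[165:265,290:410]
r=np.vstack([cv2.resize(x,(400,300),interpolation=cv2.INTER_CUBIC) for x in (b,d)])
cv2.imwrite(sys.argv[1],np.hstack([cv2.resize(a,(400,300)),np.zeros((300,0,3),np.uint8)]) if 0 else np.hstack([np.vstack([cv2.resize(a,(400,300)),cv2.resize(a[120:420,120:520],(400,300))]),r]))
E
python3 look2.py pics/c1.png
```

```text
[ 58.7 156.3  61.7] [-0.2  0.8  0.5] [ 0.01 -0.   -0.05] 13.775 [-0.11   0.994]
```

View pics/c1.png

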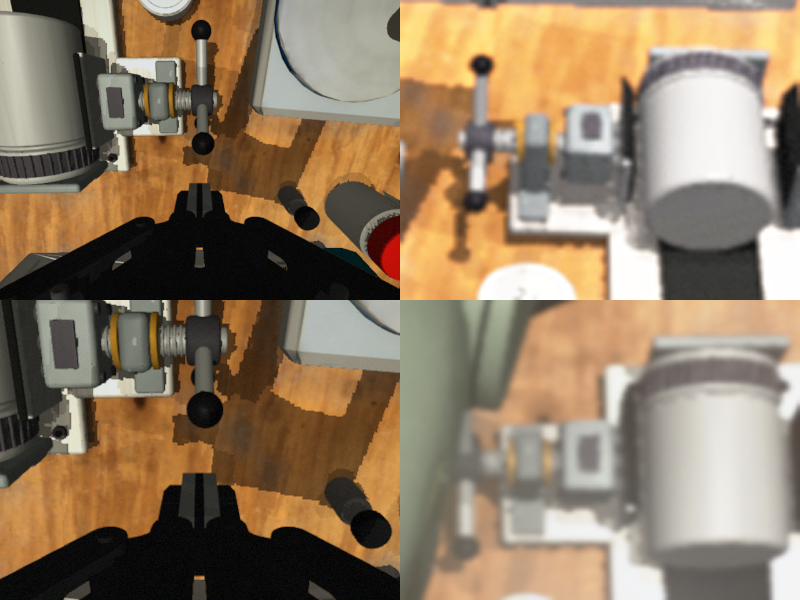

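```bash
python3 - <<'E'
from h import *
c=eyes.calibration("wrist")
print("hub",cr(atz(c,324,160,.080)),"far ball",cr(atz(c,324,229,.124)),cr(atz(c,324,229,.128)),"near",cr(atz(c,321,48,.072)))
E
```

```text
hub [ 72.61357454 159.0264978   80.        ] far ball [103.45825008 158.41221116 124.        ] [102.43158633 158.364072   128.        ] near [ 11.18879515 157.55368013  72.        ]
```

Request:
step_arm(
  increments=[
    {"dr": [0,0,0],"travel": [2,20,0],"gripper": 0},
    {"dr": [0,0,0],"travel": [0,19,0],"gripper": 0},
    {"dr": [0,0,0],"travel": [0,0,12],"gripper": 0},
    {"dr": [0,0,0],"travel": [0,0,12],"gripper": 0},
    {"dr": [0,0,0],"travel": [0,0,12],"gripper": 0},
    {"dr": [0,0,0],"travel": [0,0,0],"gripper": 0},
  ],
)

```text
time: 14.68
tool_pos: [0.574, -0.0536, 0.1069]
tcp_rot: [[-0.112, 0.023, -0.993], [0.994, -0.002, -0.112], [-0.004, -1.0, -0.022]]
contact_force: [6.8, 1.6, 17.3]
grip_width: -0.0003
```

```bash
python3 look2.py pics/c2.png
```

```text
[ 32.6 158.1  34.9] [ 6.8  1.6 17.3] [ 0.03 -1.04  0.06] 14.675 [-0.112  0.994]
```

View pics/c2.png

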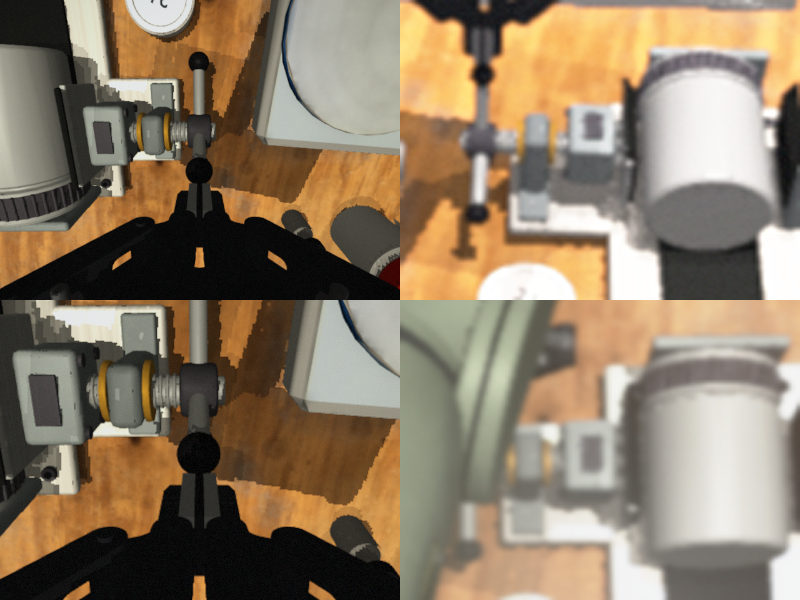

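Request:
step_arm(
  increments=[
    {"dr": [0,0,0],"travel": [0,0,-18],"gripper": 0},
    {"dr": [0,0,0],"travel": [0,0,-18],"gripper": 0},
    {"dr": [0,0,0],"travel": [0,0,0],"gripper": 0},
    {"dr": [0,0,0],"travel": [0,0,0],"gripper": 0},
  ],
)

```text
time: 15.32
tool_pos: [0.6013, -0.049, 0.0996]
tcp_rot: [[-0.112, 0.0, -0.994], [0.994, -0.0, -0.112], [-0.0, -1.0, -0.0]]
contact_force: [-0.3, -0.1, 0.7]
grip_width: -0.0001
```

```bash
python3 look2.py pics/c3.png
```

```text
[ 60.3 159.5  27.6] [-0.3 -0.1  0.7] [-0.   -0.03  0.01] 15.325 [-0.112  0.994]
```

View pics/c3.png

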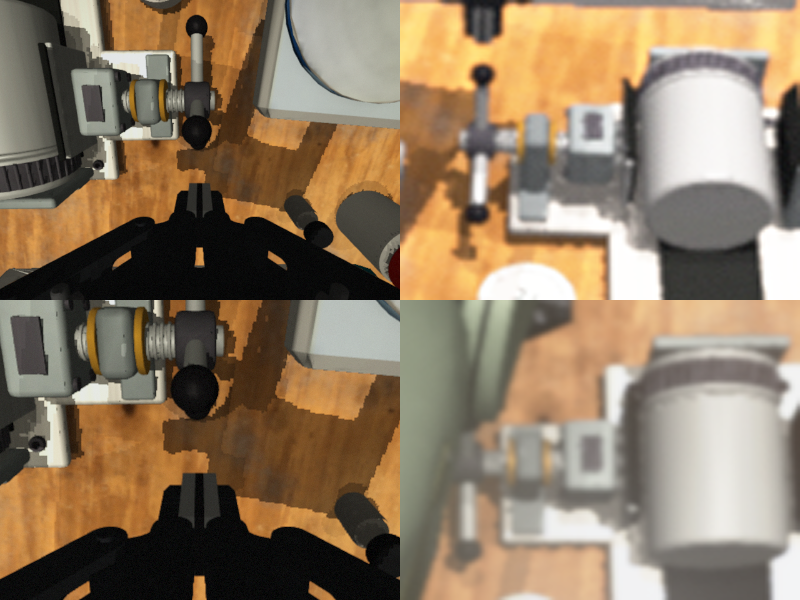

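Request:
step_arm(
  increments=[
    {"dr": [0,0,0],"travel": [-1,15,0],"gripper": 0},
    {"dr": [0,0,0],"travel": [0,0,0],"gripper": 0},
    {"dr": [0,0,0],"travel": [0,0,10],"gripper": 0},
    {"dr": [0,0,0],"travel": [0,0,10],"gripper": 0},
    {"dr": [0,0,0],"travel": [0,0,10],"gripper": 0},
    {"dr": [0,0,0],"travel": [0,0,10],"gripper": 0},
    {"dr": [0,0,0],"travel": [0,0,0],"gripper": 0},
  ],
)

```text
time: 16.35
tool_pos: [0.5632, -0.0546, 0.0851]
tcp_rot: [[-0.112, 0.003, -0.994], [0.994, -0.001, -0.112], [-0.001, -1.0, -0.003]]
contact_force: [2.6, -1.3, 2.7]
grip_width: 0.0002
```

```bash
python3 look2.py pics/c4.png
```

```text
[ 21.8 158.3  13.1] [ 2.6 -1.3  2.7] [-0.04 -0.38  0.02] 16.35 [-0.112  0.994]
```

View pics/c4.png

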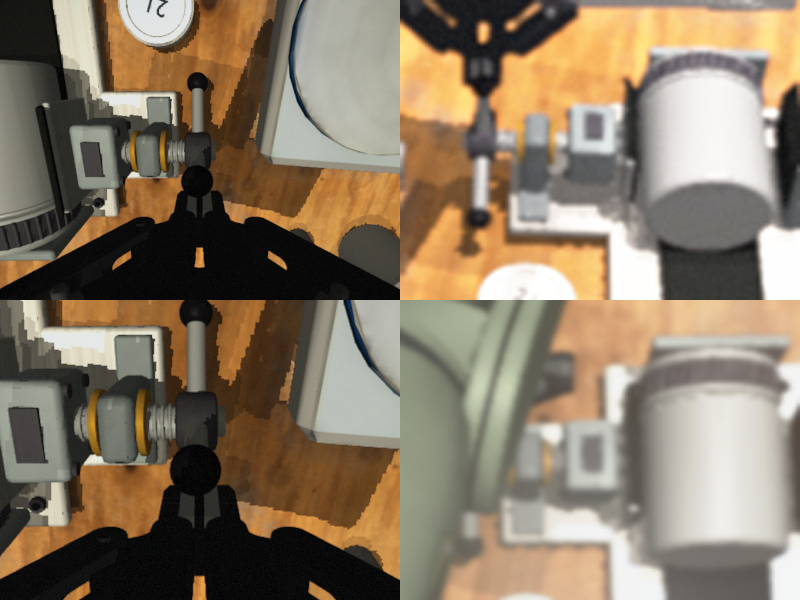

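Request:
step_arm(
  increments=[
    {"dr": [0,0,0],"travel": [-2,0,10],"gripper": 0},
    {"dr": [0,0,0],"travel": [0,0,10],"gripper": 0},
    {"dr": [0,0,0],"travel": [-2,0,10],"gripper": 0},
    {"dr": [0,0,0],"travel": [0,0,10],"gripper": 0},
    {"dr": [0,0,0],"travel": [0,0,0],"gripper": 0},
  ],
)

```text
time: 17.12
tool_pos: [0.5224, -0.0629, 0.0836]
tcp_rot: [[-0.112, -0.001, -0.994], [0.994, -0.0, -0.112], [0.0, -1.0, 0.001]]
contact_force: [2.2, 0.6, 0.8]
grip_width: -0.0001
```

```bash
python3 look2.py pics/c5.png
```

```text
[-19.7 154.9  11.6] [2.2 0.6 0.8] [-0.06 -0.41 -0.03] 17.125 [-0.112  0.994]
```

View pics/c5.png

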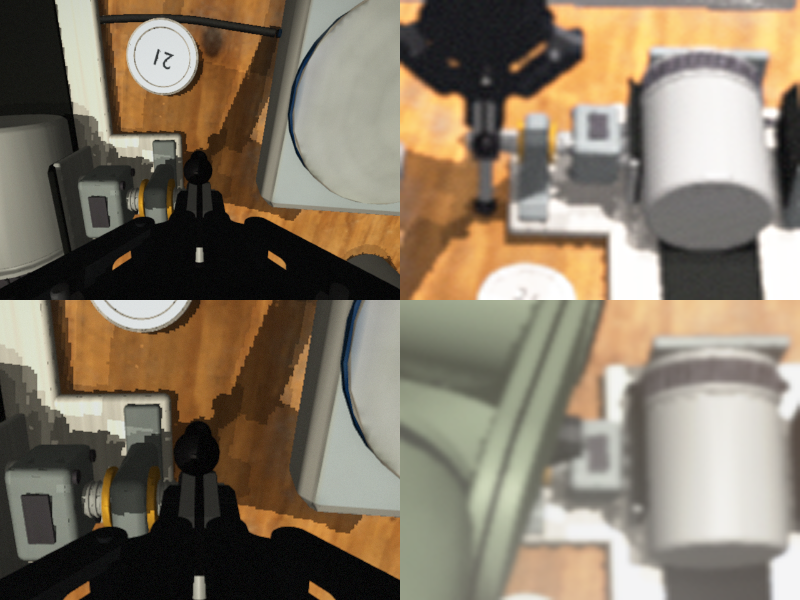

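Request:
step_arm(
  increments=[
    {"dr": [0,0,0],"travel": [-1,3,7],"gripper": 0},
    {"dr": [0,0,0],"travel": [-1,7,5],"gripper": 0},
    {"dr": [0,0,0],"travel": [0,7,4],"gripper": 0},
    {"dr": [0,0,0],"travel": [0,7,2],"gripper": 0},
    {"dr": [0,0,0],"travel": [0,0,0],"gripper": 0},
  ],
)

```text
time: 17.9
tool_pos: [0.5043, -0.067, 0.0589]
tcp_rot: [[-0.113, -0.003, -0.994], [0.994, -0.0, -0.113], [0.0, -1.0, 0.003]]
contact_force: [0.6, -1.4, 0.5]
grip_width: -0.0002
```

```bash
python3 look2.py pics/c6.png
```

```text
[-38.2 152.9 -13.1] [ 0.6 -1.4  0.5] [-0.11 -0.18  0.02] 17.9 [-0.113  0.994]
```

View pics/c6.png

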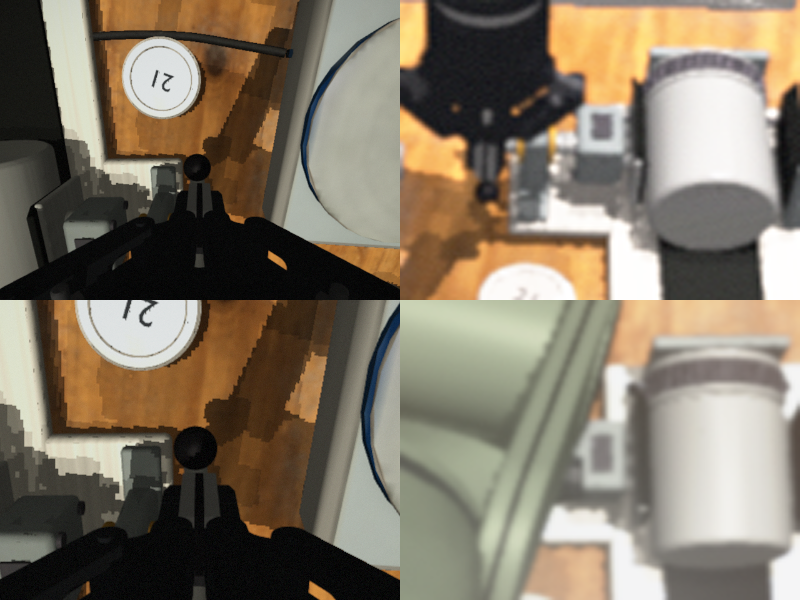

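Request:
step_arm(
  increments=[
    {"dr": [0,0,0],"travel": [0,5,1],"gripper": 0},
    {"dr": [0,0,0],"travel": [0,6,1],"gripper": 0},
    {"dr": [0,0,0],"travel": [0,0,0],"gripper": 0},
  ],
)

```text
time: 18.42
tool_pos: [0.5027, -0.0672, 0.0485]
tcp_rot: [[-0.113, -0.002, -0.994], [0.994, -0.0, -0.113], [0.0, -1.0, 0.002]]
contact_force: [-1.5, -0.3, 2.3]
grip_width: -0.0002
```

```bash
python3 look2.py pics/c7.png
```

```text
[-39.8 152.9 -23.5] [-1.5 -0.3  2.3] [-0.21  0.06 -0.02] 18.425 [-0.113  0.994]
```

View pics/c7.png

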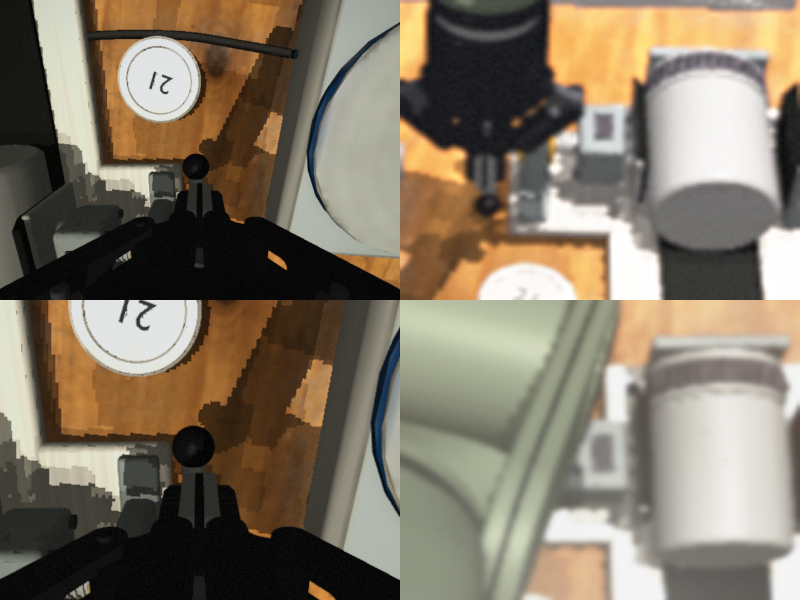

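Request:
step_arm(
  increments=[
    {"dr": [0,0,0],"travel": [0,-50,0],"gripper": 0},
    {"dr": [0,0,0],"travel": [0,-50,0],"gripper": 0},
    {"dr": [0,0,0],"travel": [0,0,-35],"gripper": 0},
    {"dr": [0,0,0],"travel": [0,0,-35],"gripper": 0},
    {"dr": [0,0,0],"travel": [0,0,-30],"gripper": 0},
    {"dr": [0,0,0],"travel": [0,0,0],"gripper": 0},
    {"dr": [0,0,0],"travel": [0,0,0],"gripper": 0},
  ],
)

```text
time: 19.45
tool_pos: [0.6017, -0.0554, 0.1481]
tcp_rot: [[-0.113, -0.002, -0.994], [0.994, 0.001, -0.113], [0.001, -1.0, 0.002]]
contact_force: [-0.2, -0.2, 0.2]
grip_width: 0.0001
```

```bash
python3 look2.py pics/c8.png
```

```text
[ 60.  153.   76.1] [-0.2 -0.2  0.2] [-0.   -0.05 -0.01] 19.45 [-0.113  0.994]
```

View pics/c8.png

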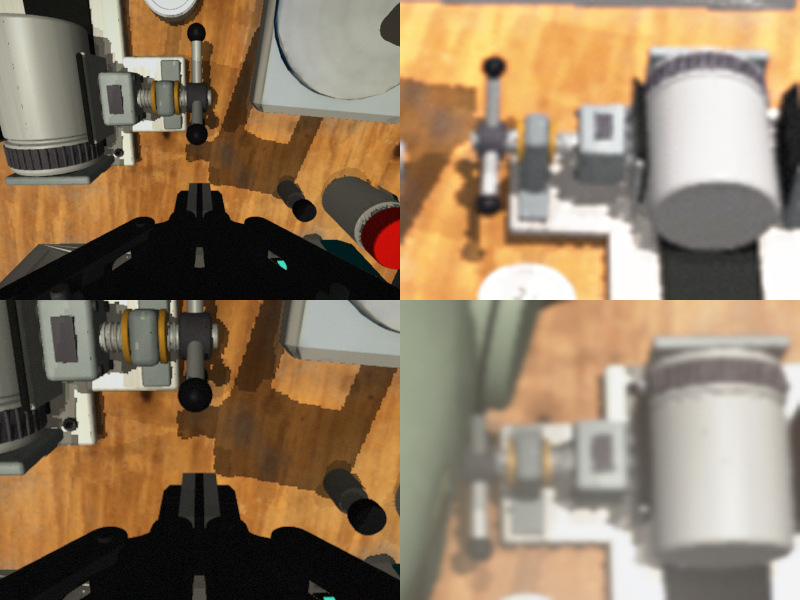

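Request:
step_arm(
  increments=[
    {"dr": [0,0,0],"travel": [-4,32,0],"gripper": 0},
    {"dr": [0,0,0],"travel": [0,31,0],"gripper": 0},
    {"dr": [0,0,0],"travel": [0,0,0],"gripper": 0},
    {"dr": [0,0,0],"travel": [0,0,10],"gripper": 0},
    {"dr": [0,0,0],"travel": [0,0,10],"gripper": 0},
    {"dr": [0,0,0],"travel": [0,0,10],"gripper": 0},
    {"dr": [0,0,0],"travel": [0,0,10],"gripper": 0},
    {"dr": [0,0,0],"travel": [-1,0,10],"gripper": 0},
    {"dr": [0,0,0],"travel": [0,0,10],"gripper": 0},
    {"dr": [0,0,0],"travel": [-1,0,10],"gripper": 0},
    {"dr": [0,0,0],"travel": [0,0,10],"gripper": 0},
  ],
)

```text
time: 20.98
tool_pos: [0.5255, -0.071, 0.0862]
tcp_rot: [[-0.112, 0.005, -0.994], [0.994, -0.0, -0.112], [-0.001, -1.0, -0.005]]
contact_force: [9.6, 1.0, -7.7]
grip_width: 0.0003
```

```bash
python3 look2.py pics/c9.png
```

```text
[-17.6 146.5  14.2] [ 9.6  1.  -7.7] [ 0.12 -1.91 -0.04] 20.975 [-0.112  0.994]
```

View pics/c9.png

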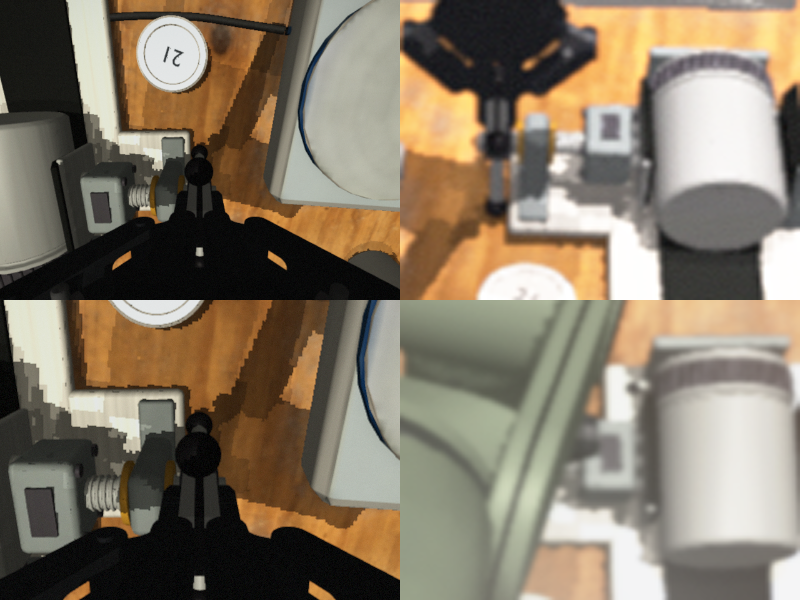

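Request:
step_arm(
  increments=[
    {"dr": [0,0,0],"travel": [0,3,7],"gripper": 0},
    {"dr": [0,0,0],"travel": [-1,7,5],"gripper": 0},
    {"dr": [0,0,0],"travel": [0,7,4],"gripper": 0},
    {"dr": [0,0,0],"travel": [-1,7,3],"gripper": 0},
    {"dr": [0,0,0],"travel": [0,0,0],"gripper": 0},
  ],
)

```text
time: 21.75
tool_pos: [0.5048, -0.075, 0.0616]
tcp_rot: [[-0.112, -0.001, -0.994], [0.994, 0.0, -0.112], [0.0, -1.0, 0.001]]
contact_force: [2.6, -1.1, 0.8]
grip_width: 0.0002
```

```bash
python3 look2.py pics/c10.png
```

```text
[-38.6 144.9 -10.4] [ 2.6 -1.1  0.8] [-0.11 -0.48  0.02] 21.75 [-0.112  0.994]
```

View pics/c10.png

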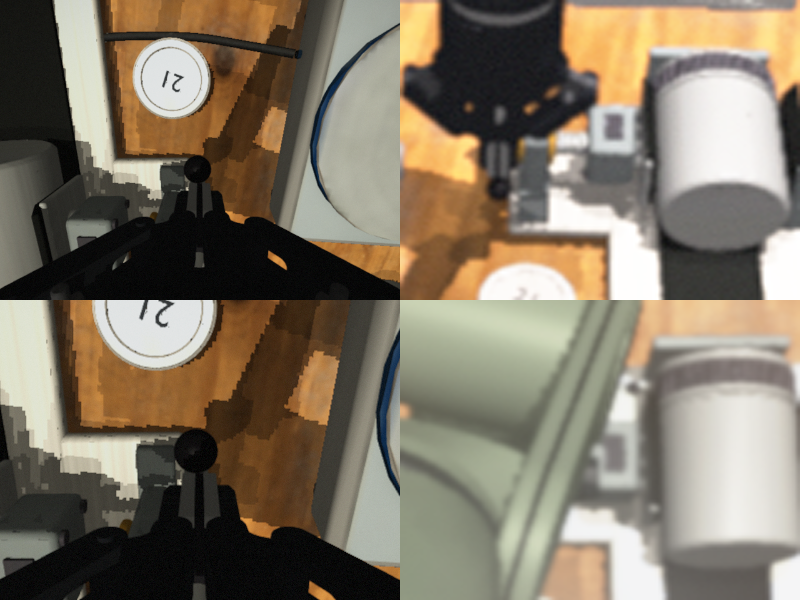

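Request:
step_arm(
  increments=[
    {"dr": [0,0,0],"travel": [0,6,1],"gripper": 0},
    {"dr": [0,0,0],"travel": [0,6,0],"gripper": 0},
    {"dr": [0,0,0],"travel": [0,0,0],"gripper": 0},
    {"dr": [0,0,0],"travel": [0,-50,0],"gripper": 0},
    {"dr": [0,0,0],"travel": [0,-50,0],"gripper": 0},
    {"dr": [0,0,0],"travel": [0,0,-35],"gripper": 0},
    {"dr": [0,0,0],"travel": [0,0,-35],"gripper": 0},
    {"dr": [0,0,0],"travel": [0,0,-30],"gripper": 0},
    {"dr": [0,0,0],"travel": [0,0,0],"gripper": 0},
    {"dr": [0,0,0],"travel": [0,0,0],"gripper": 0},
  ],
)

```text
time: 23.15
tool_pos: [0.602, -0.0634, 0.1488]
tcp_rot: [[-0.113, -0.004, -0.994], [0.994, 0.001, -0.113], [0.001, -1.0, 0.004]]
contact_force: [-1.2, 0.5, 0.1]
grip_width: 0.0002
```

```bash
python3 look2.py pics/c11.png
```

```text
[ 59.3 145.1  76.8] [-1.2  0.5  0.1] [-0.02  0.04 -0.04] 23.15 [-0.113  0.994]
```

View pics/c11.png

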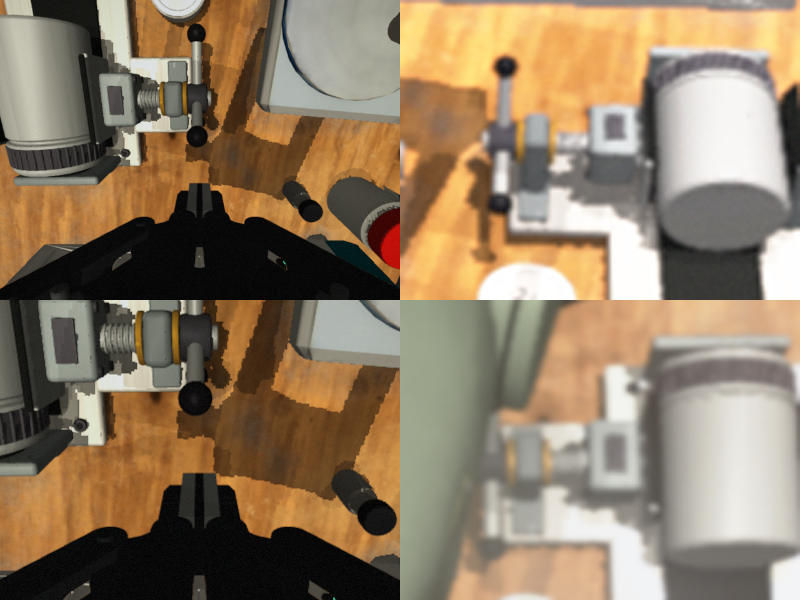

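Request:
step_arm(
  increments=[
    {"dr": [0,0,0],"travel": [-2,32,0],"gripper": 0},
    {"dr": [0,0,0],"travel": [0,31,0],"gripper": 0},
    {"dr": [0,0,0],"travel": [0,0,0],"gripper": 0},
    {"dr": [0,0,0],"travel": [0,0,10],"gripper": 0},
    {"dr": [0,0,0],"travel": [0,0,10],"gripper": 0},
    {"dr": [0,0,0],"travel": [0,0,8],"gripper": 0},
    {"dr": [0,0,0],"travel": [0,0,8],"gripper": 0},
    {"dr": [0,0,0],"travel": [0,0,0],"gripper": 0},
  ],
)

```text
time: 24.3
tool_pos: [0.5723, -0.0703, 0.091]
tcp_rot: [[-0.112, 0.013, -0.994], [0.994, -0.001, -0.112], [-0.003, -1.0, -0.012]]
contact_force: [5.8, -0.4, 3.9]
grip_width: 0.0001
```

```bash
python3 look2.py pics/c12.png
```

```text
[ 29.  141.7  19. ] [ 5.8 -0.4  3.9] [-0.01 -0.76 -0.04] 24.3 [-0.112  0.994]
```

View pics/c12.png

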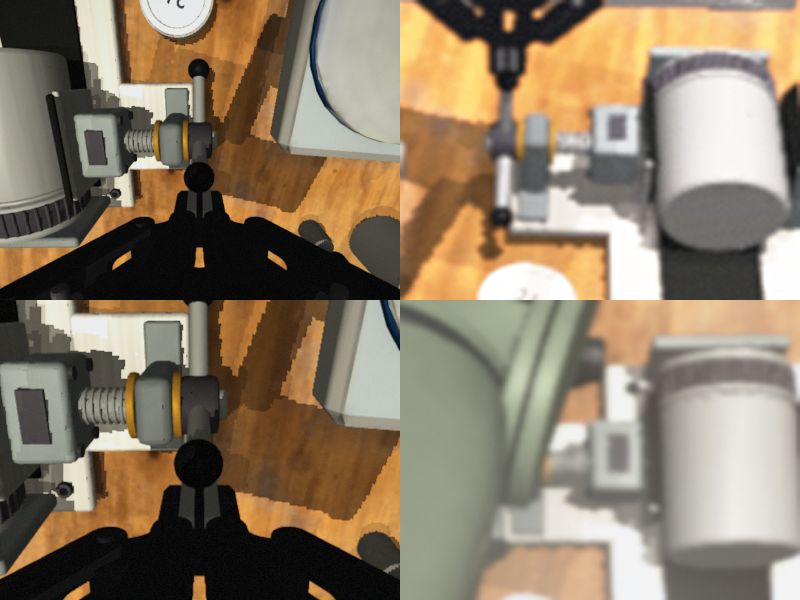

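Request:
step_arm(
  increments=[
    {"dr": [0,0,0],"travel": [0,0,6],"gripper": 0},
    {"dr": [0,0,0],"travel": [0,0,6],"gripper": 0},
    {"dr": [0,0,0],"travel": [0,0,0],"gripper": 0},
  ],
)

```text
time: 24.82
tool_pos: [0.5597, -0.0718, 0.0902]
tcp_rot: [[-0.112, 0.01, -0.994], [0.994, -0.002, -0.112], [-0.003, -1.0, -0.01]]
contact_force: [6.0, -1.1, 4.1]
grip_width: -0.0001
```

```bash
python3 look2.py pics/c13.png
```

```text
[ 16.3 141.7  18.2] [ 6.  -1.1  4.1] [-0.18 -0.77  0.01] 24.825 [-0.112  0.994]
```

View pics/c13.png

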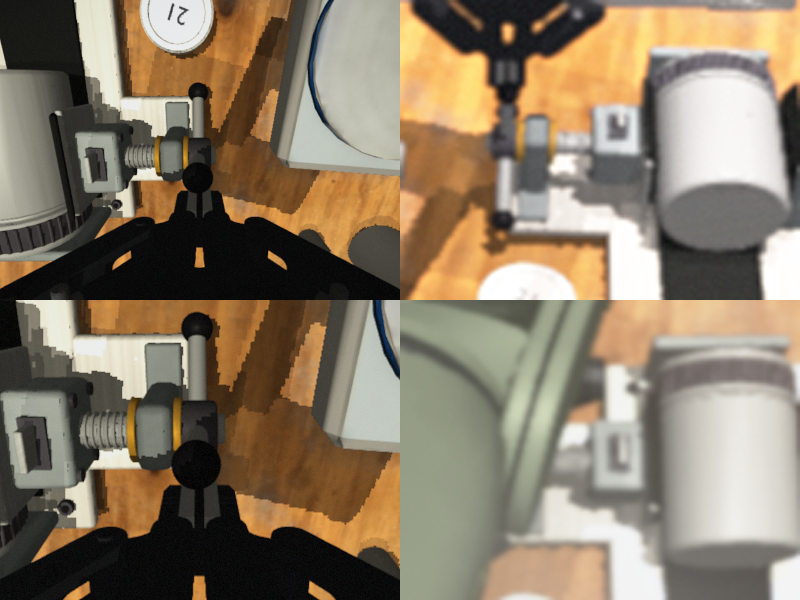

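The tab has popped up: it stands light against its slot in the wrist view (about 28,445 in the lower-left panel) and in both fixed cameras. I'm stopping the turn and backing off.

Request:
step_arm(
  increments=[
    {"dr": [0,0,0],"travel": [0,0,-15],"gripper": 0},
    {"dr": [0,0,0],"travel": [0,0,-25],"gripper": 0},
    {"dr": [0,0,0],"travel": [0,-5,-5],"gripper": 0},
    {"dr": [0,0,0],"travel": [0,-50,0],"gripper": 0},
    {"dr": [0,0,0],"travel": [0,-50,0],"gripper": 0},
    {"dr": [0,0,0],"travel": [40,0,0],"gripper": 0},
    {"dr": [0,0,0],"travel": [60,0,0],"gripper": 0},
    {"dr": [0,0,0],"travel": [0,0,0],"gripper": 0},
    {"dr": [0,0,0],"travel": [0,0,0],"gripper": 0},
  ],
)

```text
time: 26.1
tool_pos: [0.5893, 0.0331, 0.1918]
tcp_rot: [[-0.113, -0.001, -0.994], [0.994, -0.001, -0.113], [-0.001, -1.0, 0.001]]
contact_force: [0.1, 0.4, 0.6]
grip_width: -0.0003
```

```bash
python3 look2.py pics/c14.png; python3 - <<'E'
from h import *
cv2.imwrite("pics/f_s.png",cv2.resize(eyes.snapshot("scene")[180:330,290:440],None,fx=4,fy=4,interpolation=cv2.INTER_CUBIC))
cv2.imwrite("pics/f_t.png",eyes.snapshot("top"))
E
```

```text
[ 58.  242.4 119.8] [0.1 0.4 0.6] [-0.    0.01 -0.01] 26.1 [-0.113  0.994]
```

View pics/f_s.png

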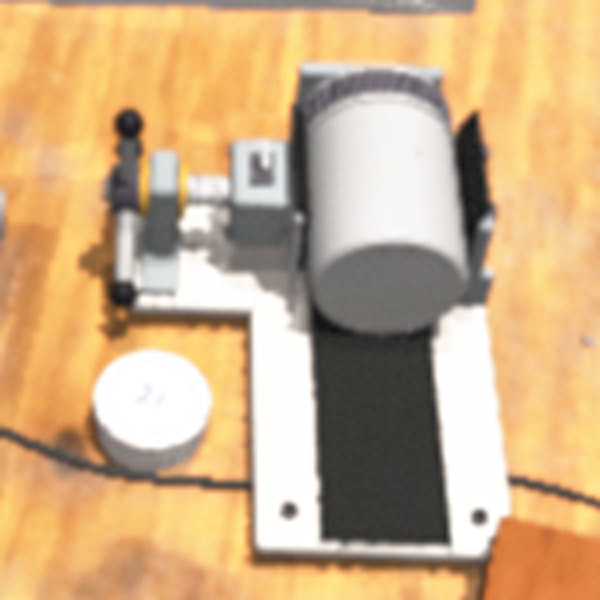

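View pics/f_t.png

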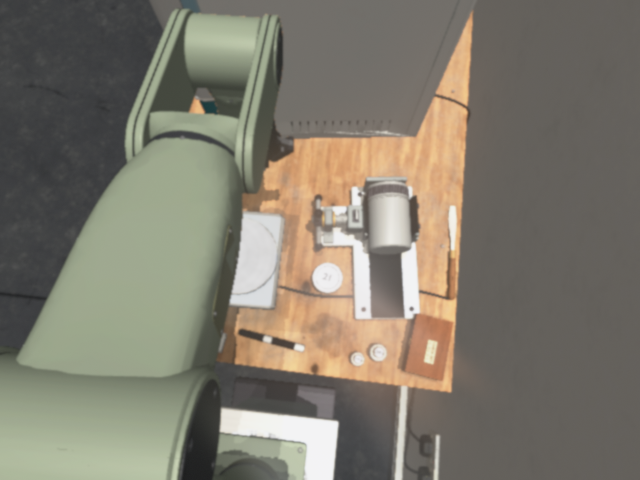

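View pics/c14.png

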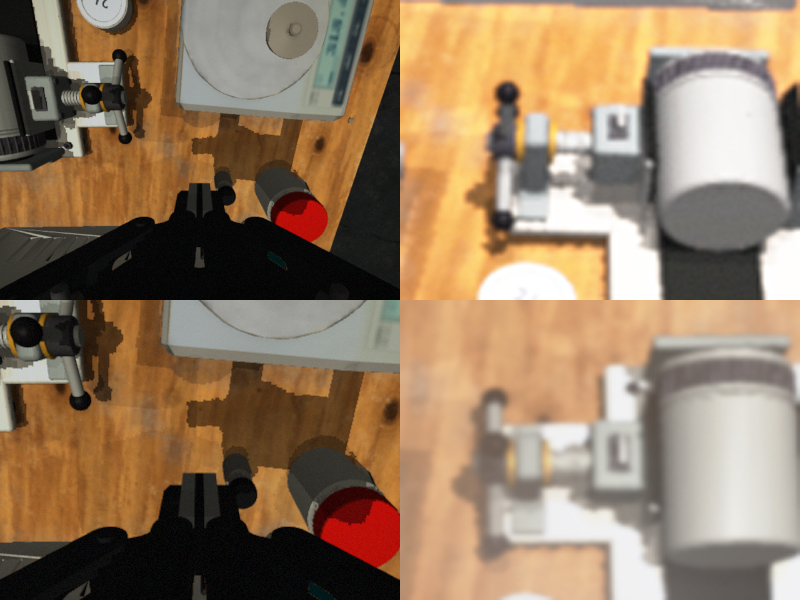

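```bash
python3 - <<'E'
from station import env, job
print(job.close_job(), env.observe()["contact_force"])
E
```

```text
the job is handed in; nothing more can be done
the job is handed in; nothing more can be done
```

The jar is loaded and clamped with the indicator tab out, and I handed the job in at about 26 s of the 72 s allowed. No verdict was reported.

**What was done**
- **Tipping:** I pushed the jar near its top until it fell onto its side between the jaws.
- **Sliding:** I pushed its foot until the lid met the stop. The arm stalled there, with the force rising from about 5 N to 16 N.
- **Clamping:** I turned the handle in two full strokes and part of a third, roughly 260–265° in all. I stopped as soon as the cameras showed the tab up, and the wrist force was about 6–7 N then.

**Last checks**
- **Clamp:** the tab is out in the wrist, scene and top views.
- **Jar:** it lies on its side with the lid at the stop.
- **Robot:** it is clear of everything, with contact force near 0.
- **Bystanders:** those in view look unmoved.

**What disagreed or was not checked**
- **Finger height:** the shut fingertips sit about 15 mm behind the stated tool centre point. My first push at the jar passed just over the lid without moving it, so I lowered the arm and repeated it.
- **First handle approach:** the fingers rode up on the handle's ball with about 17 N before I backed off and went in lower.
- **Pad travel:** I could not measure it directly. I inferred about 4 to 4.5 mm from the tab popping out during the last 12° of turn.
- **Fixed jaw contact:** I also inferred this from the tab popping. The scene view seems to show a slight gap on that side, where the view is partly hidden.

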